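Mix the sample tubes and put the mixer away

ROBOT

A 6-joint arm with a two-finger parallel gripper is mounted at the origin on the work surface. World frame = base frame: x ahead of the robot, y to its left, z up, the work surface at z = 0. Lengths are in m, angles in rad, forces in N, time in s.
With the tool pointing down it reaches from about 0.375 to 0.9 m from the base axis. Payload 3.1 kg.
Tool frame: the origin (TCP) lies midway between the tips of the shut fingers; the grasp point (between the pads) lies 19 mm behind it; x points along the fingers, y is the direction in which the jaws open and shut, and the axes are right-handed (so a half turn about x gives the same grasp; the last joint's range is limited). The gripper opens to 85 mm and grips with 20 to 120 N. Pads are 22 mm wide; open, the fingers measure 114 mm over their backs; the gripper's body (76 mm by 85 mm) begins 54 mm behind the grasp point. The pads swing forward as they close: fully open they stand 13 mm farther back than shut.
Start: joints at [1.026, 0.527, 1.433, -0, 1.181, -0.178], TCP at [0.224, 0.584, 0.231] pointing down, gripper open.
Joint ranges: [-3.08, 3.08], [-0.75, 2.2], [0.22, 2.44], [-1.43, 4.57], [0, 2.65], [-2.85, 2.85]. Speed limits (rad/s): [2.79, 2.79, 3.14, 3.14, 3.14, 3.14].

INTERFACE

Orientations are given as a unit quaternion [x, y, z, w].
In Python, from station import manip gives the robot as it stands.
- The arm moves only by the tool carry_out, never from a script. Its argument "commands" is a list that holds one entry, the list of rows, each a list of 7 numbers: the shift along the tool's x, y, z in units of 25 mm (1.0 is 25 mm), then the turn, a rotation vector about the tool's x, y, z in units of 5 degrees (1.0 is 5 degrees), then the finger opening in mm, from 0 to 85.4. A call has exactly 5 rows; each row is the pose to reach, as a shift and turn from the pose commanded when the call began, along the tool's axes at that moment; what a row does not reach only later rows make up. A row lasts 1/10 s, in which the tool goes at most 50 mm and 8.59 degrees, less where a joint would pass 70% of its speed; a pose out of reach is approached as far as the arm can. A call with a gripper value outside its range is refused whole. The fingers move at their own pace and stop on an object; "force" is the grip in N (left out, the last holds). Time passes only in rows, so rows that repeat a pose let the fingers close, or fill a call up. It gives the time, the measured TCP pose, the force and the opening at its end, in the units of the state.
- manip.sense(): the state, without advancing time (a new reading comes with each control period).
- manip.snapshot(name): name is "scene" or "side" or "wrist"; returns a dict with "image" (384x512x3 uint8, red, green, blue), "fx", "fy", "cx", "cy" (pixels), "rvec" (rotation vector, rad) and "tvec" (3), from world to camera coordinates, as OpenCV has them. Camera axes: x right, y down, z forward; pixel columns grow to the right and rows downward; lengths in m; the calibration is good to about 2 mm. A picture is of the moment at which its call begins. There is no depth.
- manip.sign_off(): hands the job in, once; it reports no verdict.
The state is a dict: "t": time; "q": joint angles; "qd": joint speeds; "tau": joint torques, N m; "tcp_pos": TCP position; "tool_rot": TCP orientation; "force": force on the tool from outside, world axes, zero at the start; "ft_torque": the same for the moment, N m; "finger_gap": opening from 0.0 (shut) to 1.0 (fully open).
Only numpy, scipy, OpenCV 4.12 (cv2) and the standard library are available. Lean on these libraries where they do the work, as an engineer would, in place of code of your own. Each camera call takes 0.05 s, during which the arm holds its last target.

TASK

Mix every sample tube in the clip rack, in the order red, yellow, blue, green (some may be missing): pull it sideways out of its spring clip, press it upright onto the mixer pad until the pad is fully down and hold it there for two seconds, then stand it upright in a cell of the empty four-cell green bin in reach. When all tubes are done, turn the orange cover to match the L-shaped recess on top of the mixer and lay it fully home over the pad. Do not knock a tube over and leave the other things on the bench alone.

Things in the scene. Friction and masses are not known exactly. Their poses are not given: they have to be found in the camera images.
- tube_red: Self-standing white sample tube with a red cap, 110 mm tall, 70 g (some tubes may be absent). Origin at the centre of its underside, z up its axis. Foot disc 34 mm across and 10 mm high, stem 24 mm across (z 10 to 78 mm), cap 30 mm across (z 78 to 110 mm): grip the cap, about z = 88 to 94 mm. At the start it stands in a clip of the rack.
- tube_yellow: Self-standing white sample tube with a yellow cap, 110 mm tall, 70 g (some tubes may be absent). Origin at the centre of its underside, z up its axis. Foot disc 34 mm across and 10 mm high, stem 24 mm across (z 10 to 78 mm), cap 30 mm across (z 78 to 110 mm): grip the cap, about z = 88 to 94 mm. At the start it stands in a clip of the rack.
- tube_blue: Self-standing white sample tube with a blue cap, 110 mm tall, 70 g (some tubes may be absent). Origin at the centre of its underside, z up its axis. Foot disc 34 mm across and 10 mm high, stem 24 mm across (z 10 to 78 mm), cap 30 mm across (z 78 to 110 mm): grip the cap, about z = 88 to 94 mm. At the start it stands in a clip of the rack.
- tube_green: Self-standing white sample tube with a green cap, 110 mm tall, 70 g (some tubes may be absent). Origin at the centre of its underside, z up its axis. Foot disc 34 mm across and 10 mm high, stem 24 mm across (z 10 to 78 mm), cap 30 mm across (z 78 to 110 mm): grip the cap, about z = 88 to 94 mm. At the start it stands in a clip of the rack.
- rack: Fixed blue rack, 300 mm wide (its y), with four steel C-shaped spring clips at its y = -105, -35, 35, 105 mm, x = 0, one tube each. Origin on the bench under the row of tube axes. Tubes stand on its base plate, 8 mm above the bench (x = -28 to 40 mm). A back board 75 mm high stands at x = 18 to 26 mm.
- clips (a point): Middle of the row of clips, 63 mm above the bench. The clips hold the stems at 54 to 72 mm height and open towards the rack's -x: a tube comes out sideways along the rack's -x with a pull of about 8 to 11 N (hold the cap firmly or the tube tilts in the grip), free after 30 mm of travel. The wide foot under the clip stops it from being lifted out (about 35 mm of upward play).
- mixer: Fixed white touch mixer with a blue rim, 139 x 109 mm (its x, y), rim top 68 mm above the bench. Origin on the bench under the recess centre. The L-shaped recess in its top is 8 mm deep (floor at z = 60 mm): a 115 x 85 mm rectangle (x, y) about the origin with the corner x > 12.5, y > 2.5 mm filled in. In its floor, at x = -15, y = 0, is a 52 mm square well with the pad.
- pad_top (a point): Centre of the top face of the mixer's round black pad, 46 mm across; at rest 58 mm above the bench. It sinks with the pad.
- pad (a joint): Travel of the mixer pad: 0 at rest, 0.008 m fully depressed (a stop); a spring, about 2.5 N at the start and 12 N fully down; it springs back.
- recess_corner (a point): Point on the recess floor at the mixer's x = 50, y = -35 mm (z = 60 mm).
- cover: Orange L-shaped dust cover of the mixer, 120 g: plate 8 mm thick, 110 x 80 mm (its x, y) about its origin, the corner x > 10, y > 0 mm missing. Origin on its underside at the centre of the 110 x 80 rectangle. It fits the recess one way only, about 2.5 mm play all round: seated, its origin is over the mixer's at z = 60 mm and its x and y axes point as the mixer's do.
- cover_grip (a point): Grip point on the cover, at its x = -8, y = -4, z = 30 mm: in the black bar, 60 mm long (cover's x), 16 mm wide (y), standing from z = 8 to 40 mm. Grip it across y.
- cover_corner (a point): Point on the cover's underside at its x = 50, y = -35 mm; over recess_corner when the cover is seated.
- bin: Fixed green four-cell bin, empty at the start (not the stock bins of boxes along the far edge), 110 x 228 mm (its x, y), 50 mm high, 4 mm walls and floor (floor top about 4 mm above the bench). Origin under its centre. Three dividers across its length make four cells in a row along its y, centred near y = -84, -28, 28 and 84 mm, each about 102 x 52 mm; each takes one standing tube.
- vial_a: Bystander: white square box, 40 x 40 x 62 mm, with a green lid. Origin under its centre.
- vial_b: Bystander: the same, another one.
- spray: Bystander: upright bottle with white cap, 60 mm across, 170 mm high. Origin under its centre.
Things that resemble listed ones, but are neither listed nor needed, are in the scene too. What is shaped like the tube_yellow but black or purple is not meant. Of the things like the cover, leave any that is turquoise; of the rest the smaller one is meant.

How it is judged:
On the way, in this order (a step that is already met when the one before it is completed fails the run):
1. The red-capped tube is pressed straight down on the mixer pad, pad fully depressed, for a second (horizontal distance between tube_red and pad_top below 0.01 m and z of tube_red in the frame of mixer below 0.0515 m and angle between tube_red's own z axis and vertical below 0.25 rad), for 1 s.
2. The yellow-capped tube is pressed straight down on the mixer pad, pad fully depressed, for a second (horizontal distance between tube_yellow and pad_top below 0.01 m and z of tube_yellow in the frame of mixer below 0.0515 m and angle between tube_yellow's own z axis and vertical below 0.25 rad), for 1 s.
3. The blue-capped tube is pressed straight down on the mixer pad, pad fully depressed, for a second (horizontal distance between tube_blue and pad_top below 0.01 m and z of tube_blue in the frame of mixer below 0.0515 m and angle between tube_blue's own z axis and vertical below 0.25 rad), for 1 s.
4. The green-capped tube is pressed straight down on the mixer pad, pad fully depressed, for a second (horizontal distance between tube_green and pad_top below 0.01 m and z of tube_green in the frame of mixer below 0.0515 m and angle between tube_green's own z axis and vertical below 0.25 rad), for 1 s.
At the end, for the whole second after the job is handed in: Every tube present stands upright (within 0.15 rad) on the floor of the green bin, at rest; the orange cover lies flat in the mixer's recess, within 6 mm and right way round, its underside within 2.5 mm of the recess floor (x of tube_red in the frame of bin between -0.05 and 0.05 m and y of tube_red in the frame of bin between -0.11 and 0.11 m and height (world z) of each of tube_red, tube_yellow, tube_blue, tube_green below 0.012 m and angle between each of tube_red, tube_yellow, tube_blue, tube_green's own z axis and vertical below 0.15 rad and linear speed of each of tube_red, tube_yellow, tube_blue, tube_green, cover below 0.03 m/s and x of tube_yellow in the frame of bin between -0.05 and 0.05 m and y of tube_yellow in the frame of bin between -0.11 and 0.11 m and x of tube_blue in the frame of bin between -0.05 and 0.05 m and y of tube_blue in the frame of bin between -0.11 and 0.11 m and x of tube_green in the frame of bin between -0.05 and 0.05 m and y of tube_green in the frame of bin between -0.11 and 0.11 m and horizontal distance between cover and mixer below 0.006 m and horizontal distance between cover_corner and recess_corner below 0.006 m and z of cover in the frame of mixer below 0.0625 m and angle between cover's own z axis and vertical below 0.06 rad); the robot touches nothing.
It fails at once if a sample tube is knocked over (angle between any of tube_red, tube_yellow, tube_blue, tube_green's own z axis and vertical above 0.8 rad).
It fails at once if a bystander (square box or spray bottle) is pushed away (distance of any of vial_a, vial_b, spray from where it was at the start of the episode above 0.03 m).
Of tube_red, tube_yellow, tube_blue, tube_green only 2 to 4 are there at a start; the rules pass over those that are not, and their reading is None.
At some moment in a run one of cover may be knocked a few centimetres aside while the robot is not near it.
It also fails if it takes over 210 s, if anything falls off the work surface, if the arm or the gripper's body presses on something with over 40 N, if the wrist force passes 120 N, or if a joint passes its speed limit or range.

## Working session

There is one attempt and no reset: what is moved stays moved. The work goes in short steps, Python scripts to look and compute and a tool call to move; the robot and the scene stay as the last step left them, time stands still between calls to the robot, and variables do not carry over. Pictures are saved under pics/ and viewed, and the job is handed in when it is done.

Besides the shell and the picture viewer there is one more tool, called after "Emit:" by a JSON object that holds its "fn" and its "kwargs", one argument or row to a line. carry_out: Moves the arm, as the interface text tells. Its arguments: {"type":"object","properties":{"commands":{"type":"array"},"force":{"type":"number"}},"required":["commands"]}

```bash
mkdir -p pics; ls
python3 - <<'E'
from station import manip
import cv2
s=manip.sense(); print(s)
for n in ["scene","side","wrist"]:
    d=manip.snapshot(n); print(n,{k:d[k] for k in d if k!="image"})
    im=cv2.cvtColor(d["image"],cv2.COLOR_RGB2BGR); cv2.imwrite(f"pics/{n}0.png",cv2.resize(im,(800,600),interpolation=cv2.INTER_CUBIC))
E
```

```text
pics
{'t': 0.0, 'q': array([ 1.02648714e+00,  5.28492281e-01,  1.43392281e+00, -1.38533574e-05,
        1.18139913e+00, -1.78485722e-01]), 'qd': array([-0.00120956,  0.00046615,  0.00040728, -0.00157423,  0.00025061,
        0.00123822]), 'tau': array([ 2.69948550e-04, -4.42362750e+01, -1.78022057e+01, -2.31788899e-04,
        8.65626993e-03,  1.08511497e-05]), 'tcp_pos': array([0.22315824, 0.5830222 , 0.23031106]), 'tool_rot': array([ 0.12787991,  0.69558438, -0.12935252,  0.69503742]), 'force': array([-0.07071111,  0.03644768, -0.02151368]), 'ft_torque': array([-0.00681575, -0.01614009, -0.04736812]), 'finger_gap': 0.9971240957586349}
scene {'fx': 355.9310494590429, 'fy': 355.9310494590429, 'cx': 261.92012931451745, 'cy': 190.5219717660138, 'rvec': array([ 0.92238456,  2.43083005, -1.16727563]), 'tvec': array([ 0.34566569, -0.1559608 ,  1.34933722])}
side {'fx': 486.89295722568016, 'fy': 486.89295722568016, 'cx': 261.13876240047904, 'cy': 188.55193894227543, 'rvec': array([ 2.30155402, -0.81817556,  0.32029881]), 'tvec': array([-0.33767712,  0.30371989,  1.16422444])}
wrist {'fx': 315.38521596024447, 'fy': 315.38521596024447, 'cx': 258.34304279996184, 'cy': 188.11722606694036, 'rvec': array([-2.36594072, -1.62864145, -0.25401003]), 'tvec': array([-0.62326636, -0.04068994,  0.3812195 ])}
```

View pics/scene0.png

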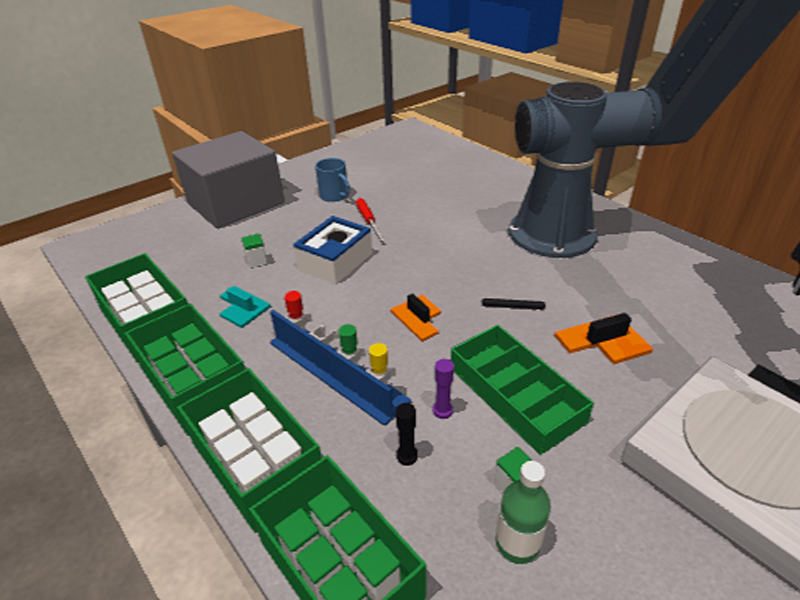

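View pics/side0.png

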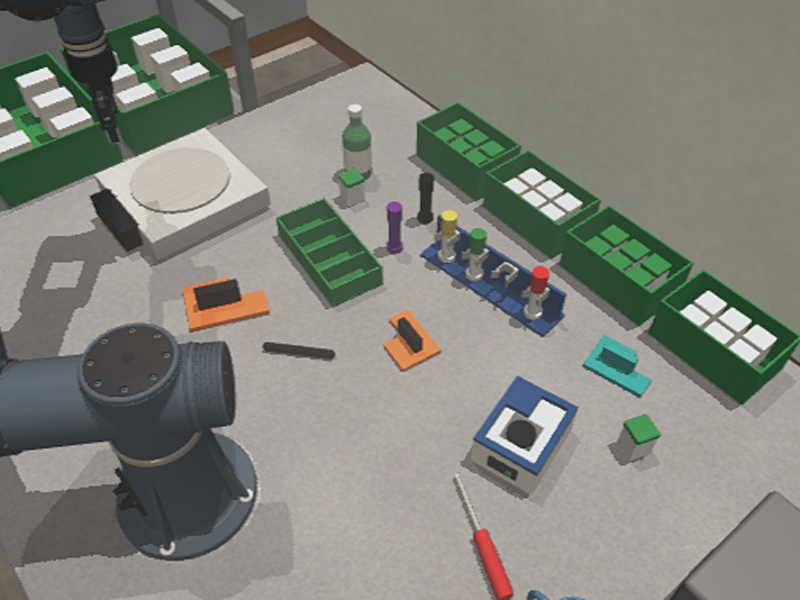

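View pics/wrist0.png

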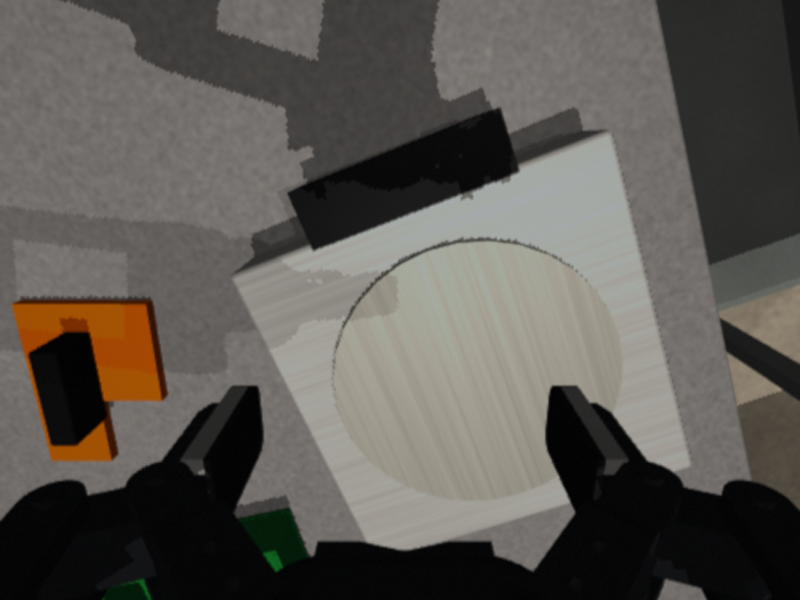

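The scene camera shows caps red (293,303), green (347,337) and yellow (378,358), with one empty clip at (318,328), so blue is absent. Lookalikes:
- **Tubes:** purple (443,385) and black (406,430) are not meant.
- **Covers:** the turquoise one (245,303) and the larger orange one (605,340) are not meant. The small orange one (415,315) is the target.
- **Bin:** the empty four-cell bin is at (520,385). The stock bins are along the far edge.

The mixer is at (335,245).

```bash
cat > h.py <<'E'
from station import manip
import numpy as np, cv2
from scipy.spatial.transform import Rotation as R
def cam(d):
    K=np.array([[d["fx"],0,d["cx"]],[0,d["fy"],d["cy"]],[0,0,1]]); Rm=cv2.Rodrigues(d["rvec"])[0]
    return K,Rm,np.asarray(d["tvec"])
def ray(d,uv):
    K,Rm,t=cam(d); c=-Rm.T@t; v=Rm.T@np.linalg.inv(K)@np.array([uv[0],uv[1],1.]); return c,v
def plane(d,uv,z):
    c,v=ray(d,uv); return c+v*(z-c[2])/v[2]
def proj(d,p):
    K,Rm,t=cam(d); q=K@(Rm@np.asarray(p)+t); return q[:2]/q[2]
def tri(d1,u1,d2,u2):
    A=[];b=[]
    for d,u in((d1,u1),(d2,u2)):
        c,v=ray(d,u); v=v/np.linalg.norm(v); P=np.eye(3)-np.outer(v,v); A.append(P); b.append(P@c)
    A=np.vstack(A);b=np.hstack(b); x,r,_,_=np.linalg.lstsq(A,b,rcond=None); return x,float(np.sqrt(r[0])) if len(r) else 0
def mask(im,name):
    h=cv2.cvtColor(im,cv2.COLOR_RGB2HSV).astype(int); H,S,V=h[...,0],h[...,1],h[...,2]
    rng={"red":((H<5)|(H>172))&(S>150)&(V>90),"yellow":(H>20)&(H<32)&(S>140)&(V>90),"green":(H>50)&(H<75)&(S>110)&(V>50),
     "orange":(H>7)&(H<19)&(S>190)&(V>110),"blue":(H>105)&(H<125)&(S>120)&(V>50)}
    return rng[name].astype(np.uint8)
def blobs(m,amin=20):
    n,l,st,c=cv2.connectedComponentsWithStats(m)
    return [(int(st[i,4]),c[i].round(1).tolist(),st[i,:4].tolist()) for i in range(1,n) if st[i,4]>=amin]
def crop(d,x,y,w,h,s,fn):
    im=cv2.cvtColor(d["image"],cv2.COLOR_RGB2BGR)[y:y+h,x:x+w]; cv2.imwrite(fn,cv2.resize(im,None,fx=s,fy=s,interpolation=cv2.INTER_CUBIC))
E
python3 - <<'E'
from h import *
a=manip.snapshot("scene");b=manip.snapshot("side")
for n in ["red","yellow","green","orange","blue"]:
    for nm,d in(("scene",a),("side",b)):
        print(n,nm,[x for x in blobs(mask(d["image"],n),25)])
crop(a,180,130,100,60,8,"pics/mix_a.png"); crop(b,295,235,85,85,7,"pics/mix_b.png")
crop(a,240,180,50,45,12,"pics/cov_a.png"); crop(b,240,190,50,50,12,"pics/cov_b.png")
crop(a,280,200,110,95,6,"pics/bin_a.png"); crop(b,170,120,85,80,7,"pics/bin_b.png")
E
```

```text
red scene [(91, [232.9, 134.1], [228, 127, 12, 16]), (157, [187.6, 194.2], [182, 186, 12, 18])]
red side [(72, [345.8, 174.8], [341, 170, 10, 15]), (440, [315.3, 361.7], [303, 339, 25, 45])]
yellow scene [(193, [241.9, 228.6], [236, 220, 12, 19])]
yellow side [(46, [287.2, 137.7], [283, 135, 9, 6])]
green scene [(95, [161.0, 154.2], [155, 150, 13, 10]), (10851, [164.8, 282.5], [55, 162, 218, 222]), (171, [222.4, 216.2], [217, 208, 11, 19]), (3854, [333.4, 248.0], [289, 208, 91, 83]), (891, [333.9, 316.7], [318, 286, 34, 55]), (952, [211.2, 365.7], [190, 343, 47, 41]), (77, [329.8, 356.3], [318, 347, 26, 14])]
green side [(410, [83.9, 34.2], [68, 14, 45, 56]), (2657, [23.8, 86.8], [0, 33, 64, 99]), (85, [294.5, 80.4], [287, 76, 16, 10]), (254, [294.5, 93.5], [272, 81, 42, 26]), (93, [304.3, 87.2], [297, 83, 16, 10]), (120, [316.6, 94.8], [307, 90, 26, 13]), (42, [319.8, 108.0], [311, 99, 22, 19]), (87, [224.1, 112.6], [217, 108, 15, 10]), (50, [370.5, 134.7], [352, 125, 32, 19]), (5158, [440.2, 198.1], [363, 132, 149, 127]), (52, [198.2, 144.3], [187, 140, 23, 11]), (50, [305.9, 149.3], [302, 146, 9, 7]), (98, [203.6, 155.9], [190, 151, 28, 12]), (116, [212.8, 167.0], [200, 161, 30, 15]), (104, [222.5, 177.4], [206, 170, 38, 15]), (258, [410.3, 274.5], [400, 266, 22, 19])]
orange scene [(73, [275.0, 196.1], [267, 189, 15, 15]), (295, [264.9, 206.0], [251, 193, 29, 25]), (718, [387.1, 219.5], [355, 207, 63, 26])]
orange side []
blue scene [(2409, [316.2, 12.8], [263, 0, 97, 34]), (433, [212.1, 153.3], [188, 138, 49, 29]), (1959, [215.5, 236.9], [173, 199, 90, 73])]
blue side [(39, [325.4, 166.4], [311, 157, 29, 19]), (29, [274.5, 160.8], [270, 158, 10, 7]), (27, [315.8, 188.9], [313, 186, 7, 7]), (69, [326.3, 195.2], [319, 190, 16, 11]), (69, [346.6, 208.1], [338, 204, 19, 10]), (675, [341.2, 268.7], [307, 241, 62, 62])]
```

```bash
cd pics
python3 - <<'E'
import cv2,numpy as np
def mont(fs,o):
    t=[cv2.resize(cv2.imread(f),(400,300)) for f in fs]
    cv2.imwrite(o,np.vstack([np.hstack(t[:2]),np.hstack(t[2:4])]))
mont(["cov_a.png","cov_b.png","bin_a.png","bin_b.png"],"m1.png")
E
```

```text
(no output)
```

View pics/mix_b.png

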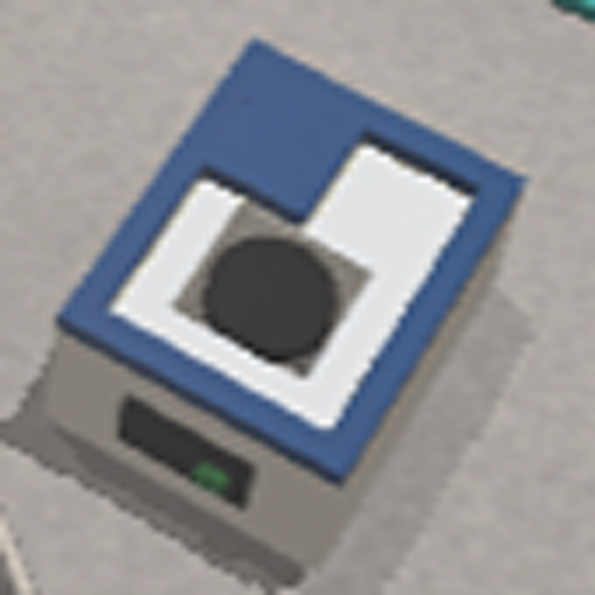

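View pics/mix_a.png

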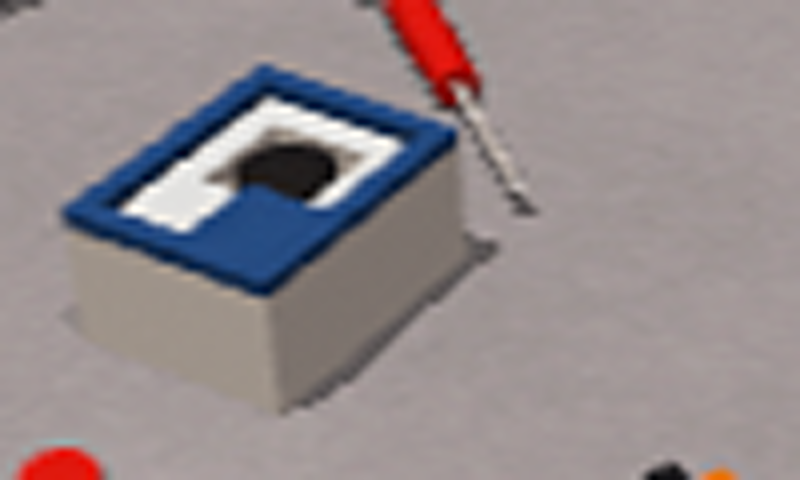

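View pics/m1.png

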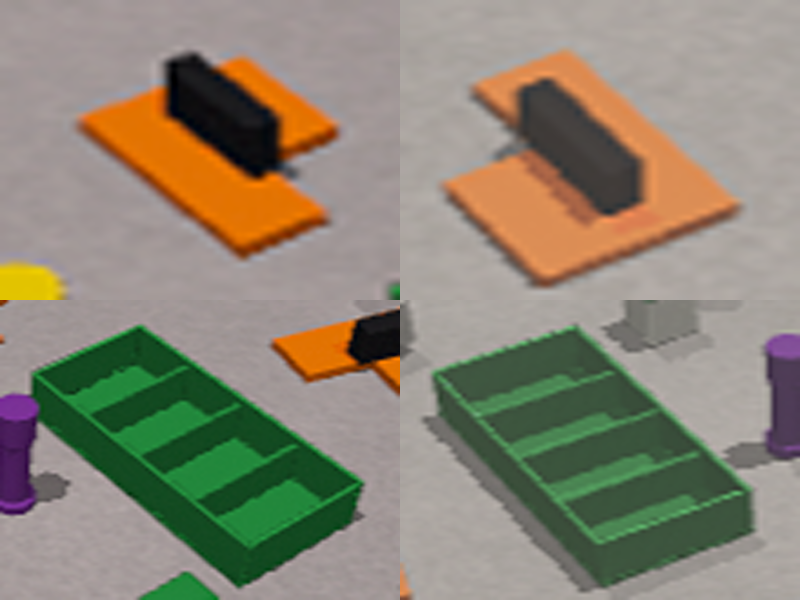

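```bash
cat > m0.py <<'E'
from h import *
a=manip.snapshot("scene");b=manip.snapshot("side")
def C(pts,o,sx,sy): return [((x+.5)/sx-.5+o[0],(y+.5)/sy-.5+o[1]) for x,y in pts]
def rep(name,d,px,z):
    P=np.array([plane(d,p,z)[:2] for p in px]); print(name,P.round(4).tolist()); 
    print("   sides",[round(float(np.linalg.norm(P[i]-P[(i+1)%len(P)])),4) for i in range(len(P))],"mean",P.mean(0).round(4))
    return P
rep("mixB",b,C([(255,38),(527,180),(342,482),(60,322)],(295,235),7,7),.068)
rep("mixA",a,C([(265,295),(65,213),(265,65),(458,135)],(180,130),8,8),.068)
rep("binA",a,C([(140,26),(32,75),(240,245),(360,185)],(280,200),400/110,300/95),.05)
rep("binB",b,C([(178,27),(348,192),(198,243),(34,74)],(170,120),400/85,300/80),.05)
rep("covA",a,C([(80,122),(240,248),(327,213),(338,130),(240,58)],(240,180),8,300/45),.008)
rep("covB",b,C([(340,205),(168,50),(73,90),(45,185),(145,278)],(240,190),8,6),.008)
E
python3 m0.py
python3 - <<'E'
from h import *
a=manip.snapshot("scene");b=manip.snapshot("side")
crop(b,265,120,100,95,8,"pics/tub_b.png"); crop(a,170,175,100,100,6,"pics/tub_a.png")
E
```

```text
mixB [[0.5086, -0.1902], [0.5397, -0.2935], [0.4052, -0.3347], [0.3741, -0.2324]]
   sides [0.1079, 0.1407, 0.1069, 0.1409] mean [ 0.4569 -0.2627]
mixA [[0.5106, -0.1829], [0.5386, -0.2898], [0.4054, -0.333], [0.3773, -0.2261]]
   sides [0.1106, 0.14, 0.1105, 0.1401] mean [ 0.458  -0.2579]
binA [[0.3921, 0.1691], [0.4997, 0.1575], [0.5263, 0.3747], [0.4209, 0.3925]]
   sides [0.1083, 0.2188, 0.1069, 0.2253] mean [0.4597 0.2734]
binB [[0.5244, 0.3764], [0.4952, 0.153], [0.3923, 0.1678], [0.4174, 0.3878]]
   sides [0.2252, 0.104, 0.2214, 0.1076] mean [0.4573 0.2712]
covA [[0.479, -0.0366], [0.4904, 0.0702], [0.4506, 0.0751], [0.4075, 0.0359], [0.3996, -0.0301]]
   sides [0.1074, 0.0401, 0.0582, 0.0666, 0.0796] mean [0.4454 0.0229]
covB [[0.478, -0.0401], [0.4911, 0.0695], [0.449, 0.0714], [0.4062, 0.0329], [0.3999, -0.0298]]
   sides [0.1103, 0.0421, 0.0576, 0.063, 0.0788] mean [0.4448 0.0208]
```

View pics/tub_b.png

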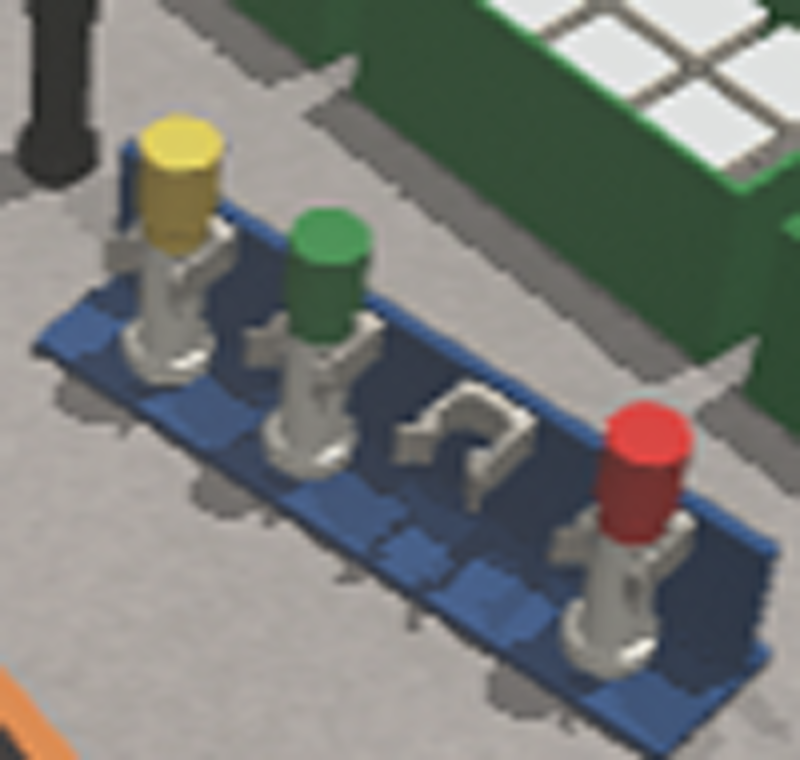

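View pics/tub_a.png

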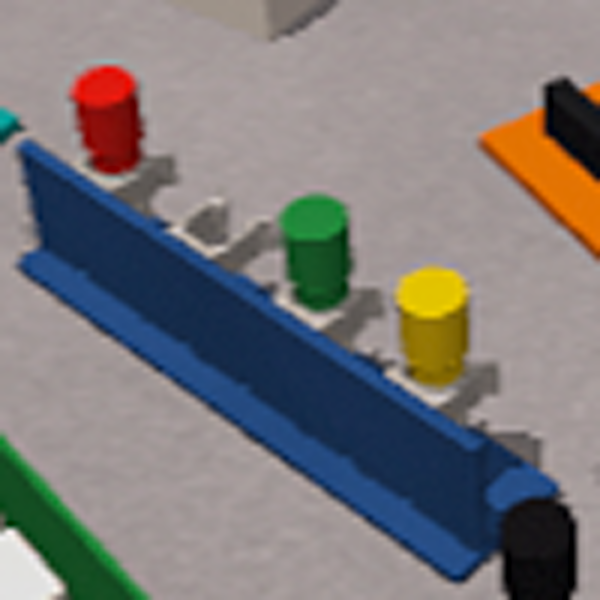

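```bash
cat >> h.py <<'E'
def C(pts,o,sx,sy): return [((x+.5)/sx-.5+o[0],(y+.5)/sy-.5+o[1]) for x,y in pts]
def downR(phi):  # tool x = -z, tool y = jaw dir at angle phi
    y=np.array([np.cos(phi),np.sin(phi),0]); x=np.array([0,0,-1.]); return R.from_matrix(np.column_stack([x,y,np.cross(x,y)]))
def go(p,phi_deg):
    """shift (25mm) and turn (5deg) units from the measured pose to tcp p with jaw dir phi"""
    s=manip.sense(); R0=R.from_quat(s["tool_rot"]); d=R0.inv().apply(np.array(p)-s["tcp_pos"])/.025
    best=min((( R0.inv()*downR(np.radians(ph))).as_rotvec() for ph in (phi_deg,phi_deg+180)),key=np.linalg.norm)
    ty=R0.apply([0,1,0]); print("tcp",s["tcp_pos"].round(4),"jaw",round(float(np.degrees(np.arctan2(ty[1],ty[0]))),1),"q1,q6",s["q"][[0,5]].round(2),"gap",round(s["finger_gap"]*85.4,1),"t",round(s["t"],1),"F",s["force"].round(1))
    print("shift",d.round(2),"turn",(np.degrees(best)/5).round(2))
E
python3 - <<'E'
from h import *
a=manip.snapshot("scene");b=manip.snapshot("side")
B=C([(648,434),(329,237),(181,143)],(265,120),8,8); A=C([(106,86),(315,217),(433,293)],(170,175),6,6)
P=[]
for n,u,v in zip("RGY",A,B):
    pa=plane(a,u,.118);pb=plane(b,v,.118);t,r=tri(a,u,b,v); print(n,pa.round(4),pb.round(4),t.round(4),round(r,4)); P.append((pa+pb)/2)
P=np.array(P)
print(np.linalg.norm(P[0]-P[1]),np.linalg.norm(P[1]-P[2])); d=(P[2]-P[0])[:2]; print("row dir",np.degrees(np.arctan2(d[1],d[0])))
for n,px in (("purple",(443,372)),("black",(406,412))):
    q=plane(a,((px[0]+.5)/1.5625,(px[1]+.5)/1.5625),.1); print(n,q.round(3))
print("vialA",plane(a,(161,154),.06).round(3),"vialB",plane(a,(330,296),.06).round(3),"spray",plane(a,(341,303),.17).round(3))
print(blobs((mask(a["image"],"green")),500))
go((.5,0,.2),0)
E
```

```text
R [ 0.6629 -0.0793  0.118 ] [ 0.6642 -0.0807  0.118 ] [ 0.6634 -0.0803  0.1179] 0.0013
G [0.6443 0.0586 0.118 ] [0.6453 0.0574 0.118 ] [0.6448 0.0579 0.1179] 0.0011
Y [0.6357 0.1288 0.118 ] [0.6369 0.1271 0.118 ] [0.6363 0.1279 0.1177] 0.0014
0.13927441423123685 0.07047572438343604
row dir 97.45643387201191
purple [0.581 0.222 0.1  ]
black [0.676 0.243 0.1  ]
vialA [ 0.594 -0.376  0.06 ] vialB [0.599 0.388 0.06 ] spray [0.662 0.452 0.17 ]
[(10846, [164.8, 282.5], [55, 162, 218, 222]), (3854, [333.4, 248.0], [289, 208, 91, 83]), (877, [333.8, 316.6], [318, 286, 34, 55]), (950, [211.1, 365.7], [190, 343, 47, 41])]
tcp [0.2235 0.5836 0.2313] jaw 69.0 q1,q6 [ 1.03 -0.18] gap 85.8 t 0.6 F [-0.3  0.8  0.1]
shift [  1.25 -17.85  18.68] turn [13.81  0.    0.  ]
```

Run:
```python
from h import *
b=manip.snapshot("side")
print("pad side", plane(b,C([(270,300)],(295,235),7,7)[0],.058))
go((.6635,-.08,.23),7.5)
```

```text
pad side [ 0.44072249 -0.26755589  0.058     ]
tcp [0.2235 0.5836 0.2313] jaw 69.0 q1,q6 [ 1.03 -0.18] gap 85.4 t 0.6 F [ 0.5 -0.2  0. ]
shift [  0.05 -18.49  25.93] turn [12.31  0.    0.  ]
```

Emit:
{"fn": "carry_out", "kwargs": {
  "commands": [
    [[0,-1.1,1.6,0.8,0,0,60],[0,-2.2,3.2,1.6,0,0,60],[0,-3.3,4.8,2.4,0,0,60],[0,-4.4,6.4,3.2,0,0,60],[0,-5.5,8,4,0,0,60]]
  ],
  "force": 80
}}

```text
t: 1.1
tcp_pos: [0.362, 0.3822, 0.2316]
tool_rot: [0.248, 0.662, -0.248, 0.662]
force: [0.5, -0.3, 0.2]
finger_gap: 0.704
```

```bash
python3 -c "
from h import *
go((.6635,-.08,.23),7.5)"
```

```text
tcp [0.362  0.3822 0.2316] jaw 48.9 q1,q6 [ 0.6  -0.25] gap 60.2 t 1.1 F [ 0.5 -0.3  0.2]
shift [ 0.06 -6.01 21.24] turn [ 8.28 -0.   -0.01]
```

Emit:
{"fn": "carry_out", "kwargs": {
  "commands": [
    [[0,-6,21.2,8.3,0,0,60],[0,-6,21.2,8.3,0,0,60],[0,-6,21.2,8.3,0,0,60],[0,-6,21.2,8.3,0,0,60],[0,-6,21.2,8.3,0,0,60]]
  ]
}}

```text
t: 1.6
tcp_pos: [0.4991, 0.1728, 0.2316]
tool_rot: [0.468, 0.53, -0.467, 0.531]
force: [1.0, 2.0, 0.3]
finger_gap: 0.706
```

```bash
python3 -c "
from h import *
go((.6635,-.08,.23),7.5)"
```

```text
tcp [0.4991 0.1728 0.2316] jaw 7.2 q1,q6 [ 0.12 -0.  ] gap 60.3 t 1.6 F [1.  2.  0.3]
shift [ 0.07  5.25 10.86] turn [-0.06 -0.   -0.01]
```

Emit:
{"fn": "carry_out", "kwargs": {
  "commands": [
    [[0,5.2,10.8,0,0,0,60],[0,5.2,10.8,0,0,0,60],[0,5.2,10.8,0,0,0,60],[0,5.2,10.8,0,0,0,60],[0,5.2,10.8,0,0,0,60]]
  ]
}}

```text
t: 2.1
tcp_pos: [0.6361, -0.0364, 0.2315]
tool_rot: [0.466, 0.532, -0.466, 0.532]
force: [0.6, 0.4, 0.9]
finger_gap: 0.702
```

```bash
python3 -c "
from h import *
go((.6635,-.08,.17),7.5)
w=manip.snapshot('wrist'); print(proj(w,(.6635,-.08,.118)),{k:blobs(mask(w['image'],k),60) for k in('red','yellow','green')})
cv2.imwrite('pics/w1.png',cv2.cvtColor(w['image'],cv2.COLOR_RGB2BGR))"
```

```text
tcp [ 0.6361 -0.0364  0.2315] jaw 7.5 q1,q6 [-0.23 -0.36] gap 60.0 t 2.1 F [0.6 0.4 0.9]
shift [2.46 0.86 1.87] turn [ 0. -0. -0.]
[282.22485541 232.47672171] {'red': [(1046, [284.0, 227.4], [268, 204, 33, 44])], 'yellow': [], 'green': [(2831, [474.5, 124.1], [440, 0, 72, 169]), (1259, [287.8, 65.1], [269, 45, 39, 41]), (5106, [442.1, 225.6], [397, 166, 115, 135]), (1515, [486.4, 227.9], [461, 207, 51, 42]), (1353, [470.7, 268.3], [447, 249, 48, 40]), (746, [461.3, 300.2], [441, 287, 38, 34]), (256, [500.4, 314.0], [488, 286, 24, 55]), (289, [389.2, 360.9], [376, 352, 31, 19])]}
```

View pics/w1.png

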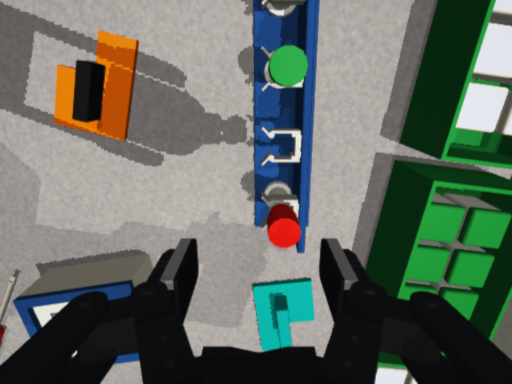

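Emit:
{"fn": "carry_out", "kwargs": {
  "commands": [
    [[1,0.9,1.9,0,0,0,60],[2,0.9,1.9,0,0,0,60],[2.5,0.9,1.9,0,0,0,60],[2.5,0.9,1.9,0,0,0,60],[2.5,0.9,1.9,0,0,0,60]]
  ]
}}

```text
t: 2.65
tcp_pos: [0.6634, -0.0774, 0.1693]
tool_rot: [0.466, 0.532, -0.466, 0.532]
force: [-0.1, 0.6, -0.1]
finger_gap: 0.705
```

```bash
python3 -c "
from h import *
go((.6635,-.08,.079),7.5)
w=manip.snapshot('wrist'); print(proj(w,(.6635,-.08,.118)))
cv2.imwrite('pics/w2.png',cv2.cvtColor(w['image'],cv2.COLOR_RGB2BGR))"
```

```text
tcp [ 0.6634 -0.0774  0.1693] jaw 7.6 q1,q6 [-0.28 -0.42] gap 60.2 t 2.6 F [-0.1  0.6 -0.1]
shift [ 3.61 -0.01  0.1 ] turn [ 0.02 -0.    0.  ]
[258.0964957  213.44801677]
```

View pics/w2.png

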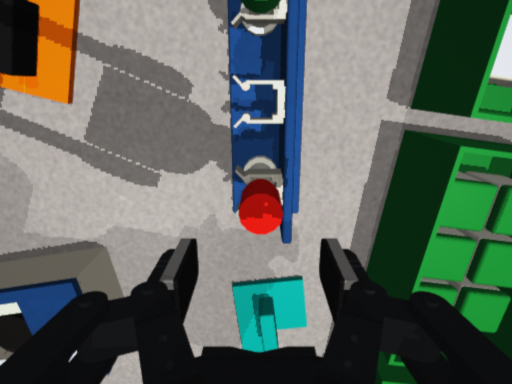

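The red cap's top centre is at (261,213), with (258,213) predicted, and it lies midway between the fingers. The turquoise cover is at (268,312), well below. Descending and gripping.

Emit:
{"fn": "carry_out", "kwargs": {
  "commands": [
    [[1,0,0.1,0,0,0,60],[2,0,0.1,0,0,0,60],[3,0,0.1,0,0,0,60],[3.6,0,0.1,0,0,0,60],[3.6,0,0.1,0,0,0,60]]
  ]
}}

```text
t: 3.2
tcp_pos: [0.663, -0.0801, 0.0778]
tool_rot: [0.465, 0.533, -0.466, 0.531]
force: [0.2, -0.3, 0.6]
finger_gap: 0.704
```

Emit:
{"fn": "carry_out", "kwargs": {
  "commands": [
    [[0,0,0,0,0,0,20],[0,0,0,0,0,0,20],[0,0,0,0,0,0,20],[0,0,0,0,0,0,20],[0,0,0,0,0,0,20]]
  ],
  "force": 80
}}

```text
t: 3.7
tcp_pos: [0.6656, -0.0815, 0.081]
tool_rot: [0.467, 0.531, -0.465, 0.533]
force: [-0.2, 0.8, 7.1]
finger_gap: 0.332
```

```bash
python3 -c "
from h import *
go((.6635-.06*.9915,-.08-.06*.1305,.083),7.5)"
```

```text
tcp [ 0.6656 -0.0815  0.081 ] jaw 7.5 q1,q6 [-0.29 -0.42] gap 28.4 t 3.7 F [-0.2  0.8  7.1]
shift [-0.09 -2.47 -0.07] turn [ 0.01  0.02 -0.04]
```

Emit:
{"fn": "carry_out", "kwargs": {
  "commands": [
    [[-0.2,0,0,0,0,0,20],[-0.2,-0.3,0,0,0,0,20],[-0.2,-0.6,0,0,0,0,20],[-0.2,-0.9,0,0,0,0,20],[-0.2,-1.2,0,0,0,0,20]]
  ]
}}

```text
t: 4.2
tcp_pos: [0.6352, -0.0849, 0.0846]
tool_rot: [0.466, 0.531, -0.465, 0.533]
force: [-1.2, -0.3, -0.4]
finger_gap: 0.33
```

Emit:
{"fn": "carry_out", "kwargs": {
  "commands": [
    [[0,-0.3,0,0,0,0,20],[0,-0.6,0,0,0,0,20],[0,-0.9,0,0,0,0,20],[0,-1.2,0,0,0,0,20],[0,-1.2,0,0,0,0,20]]
  ]
}}

```text
t: 4.7
tcp_pos: [0.6029, -0.089, 0.0836]
tool_rot: [0.466, 0.532, -0.467, 0.531]
force: [-1.0, 0.2, -0.6]
finger_gap: 0.331
```

```bash
python3 -c "
from h import *
go((.6,-.088,.15),7.5)
b=manip.snapshot('side'); crop(b,280,110,110,110,5,'pics/s3.png')
w=manip.snapshot('wrist'); cv2.imwrite('pics/w3.png',cv2.cvtColor(w['image'],cv2.COLOR_RGB2BGR))"
```

```text
tcp [ 0.6029 -0.089   0.0836] jaw 7.5 q1,q6 [-0.33 -0.46] gap 28.2 t 4.7 F [-1.   0.2 -0.6]
shift [-2.66 -0.12 -0.06] turn [ 0.   -0.01  0.02]
```

View pics/s3.png

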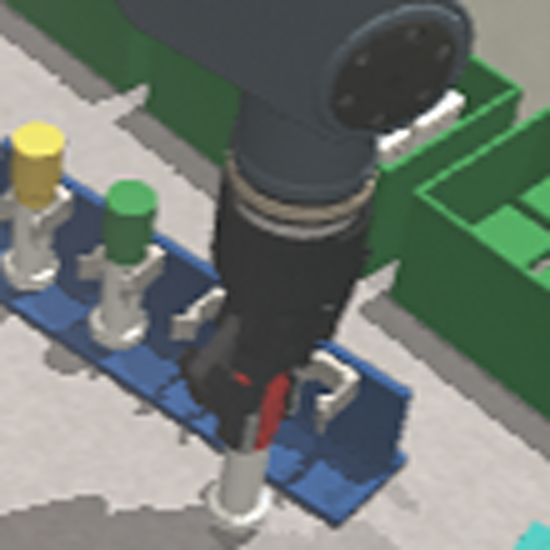

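View pics/w3.png

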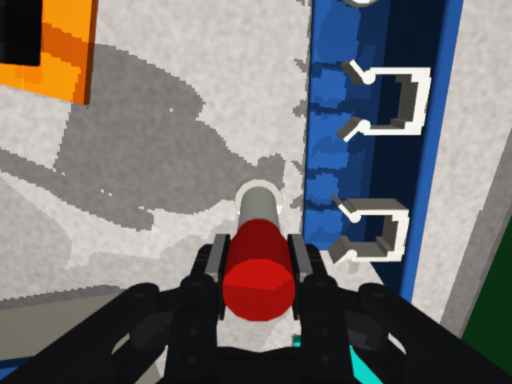

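Red came out upright: wrist view shows its cap at (258,285) and foot at (258,190). Next I'll lift it and move towards the mixer, where I can measure the pad with the wrist camera.

Emit:
{"fn": "carry_out", "kwargs": {
  "commands": [
    [[-1,0,0,0,0,0,20],[-2,-0.5,0,0,0,0,20],[-3,-1.5,1,0,0,0,20],[-4,-3,2.5,0,0,0,20],[-5,-4.5,4,0,0,0,20]]
  ]
}}

```text
t: 5.3
tcp_pos: [0.5155, -0.1912, 0.2026]
tool_rot: [0.466, 0.532, -0.465, 0.533]
force: [-0.1, -1.0, -0.2]
finger_gap: 0.338
```

```bash
python3 -c "
from h import *
go((.443,-.31,.24),7.5)"
```

```text
tcp [ 0.5155 -0.1912  0.2026] jaw 7.7 q1,q6 [-0.56 -0.69] gap 28.9 t 5.3 F [-0.1 -1.  -0.2]
shift [-1.5  -3.51  4.32] turn [ 0.03  0.01 -0.01]
```

Emit:
{"fn": "carry_out", "kwargs": {
  "commands": [
    [[-1.5,-1.5,1.5,0,0,0,20],[-1.5,-3,3,0,0,0,20],[-1.5,-3.5,4.3,0,0,0,20],[-1.5,-3.5,4.3,0,0,0,20],[-1.5,-3.5,4.3,0,0,0,20]]
  ]
}}

```text
t: 5.8
tcp_pos: [0.4428, -0.3098, 0.2391]
tool_rot: [0.467, 0.531, -0.467, 0.531]
force: [-0.3, 0.5, -0.8]
finger_gap: 0.329
```

```bash
python3 -c "
from h import *
go((.443,-.2645,.165),7.5)
w=manip.snapshot('wrist'); print(proj(w,(.443,-.2645,.058)))
cv2.imwrite('pics/w4.png',cv2.resize(cv2.cvtColor(w['image'],cv2.COLOR_RGB2BGR),(800,600)))
import pickle; pickle.dump(w,open('w4.pkl','wb'))"
```

```text
tcp [ 0.4428 -0.3098  0.2391] jaw 7.4 q1,q6 [-0.82 -0.95] gap 28.1 t 5.8 F [-0.3  0.5 -0.8]
shift [ 2.97  0.24 -1.8 ] turn [-0.03  0.   -0.01]
[264.20625215 120.65400161]
```

View pics/w4.png

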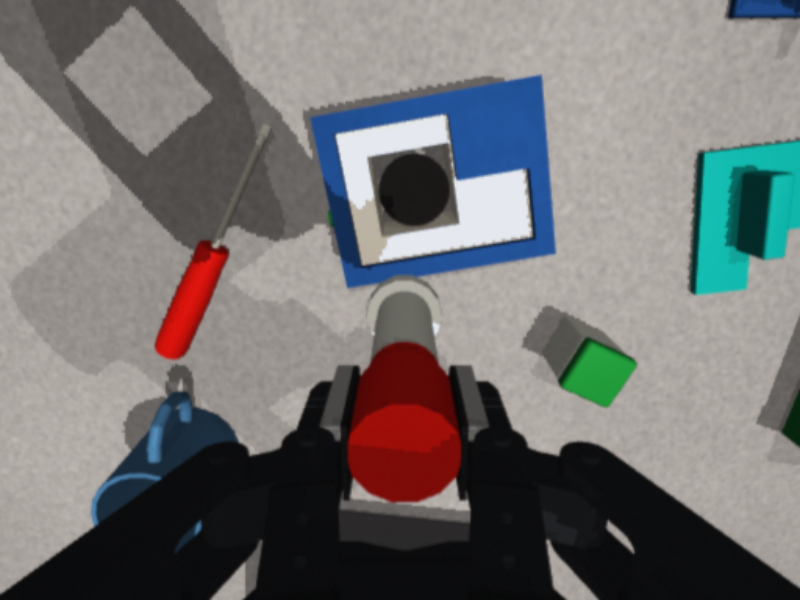

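```bash
python3 -c "
from h import *
import pickle; w=pickle.load(open('w4.pkl','rb')); s=1.5625
P=np.array([plane(w,((x+.5)/s-.5,(y+.5)/s-.5),.068)[:2] for x,y in [(312,115),(542,75),(555,250),(347,286)]])
print(P.round(4),P.mean(0),[np.linalg.norm(P[i]-P[(i+1)%4]).round(4) for i in range(4)])
for e in ((0,1),(3,2)): d=P[e[1]]-P[e[0]]; print(np.degrees(np.arctan2(d[1],d[0])))
print(plane(w,(413.5/s-.5,188.5/s-.5),.058))
for z in (.166,.176): print('foot',proj(w,(.4428,-.3098,z))*s)
go((.443,-.2645,.16),7.5)"
```

```text
[[ 0.3766 -0.2281]
 [ 0.5089 -0.1887]
 [ 0.5398 -0.2905]
 [ 0.4075 -0.3324]] [ 0.45819023 -0.25993748] [np.float64(0.138), np.float64(0.1064), np.float64(0.1388), np.float64(0.1087)]
16.59814920004734
17.563314257277728
[ 0.44286489 -0.26400212  0.058     ]
foot [403.73417004 310.34600377]
foot [403.76325742 317.9217171 ]
tcp [ 0.443  -0.3084  0.2388] jaw 7.5 q1,q6 [-0.82 -0.95] gap 28.6 t 5.8 F [-0.6  0.6 -1.1]
shift [ 3.15  0.23 -1.74] turn [-0.   -0.01 -0.  ]
```

Emit:
{"fn": "carry_out", "kwargs": {
  "commands": [
    [[1,0.2,-1.7,0,0,0,20],[2,0.2,-1.7,0,0,0,20],[3,0.2,-1.7,0,0,0,20],[3.6,0.2,-1.7,0,0,0,20],[4,0.2,-1.7,0,0,0,20]]
  ]
}}

```text
t: 6.35
tcp_pos: [0.4426, -0.2633, 0.1375]
tool_rot: [0.465, 0.533, -0.465, 0.531]
force: [-0.4, -0.5, 0.1]
finger_gap: 0.331
```

```bash
python3 -c "
from h import *
go((.4432,-.2643,.119),7.5)"
```

```text
tcp [ 0.4426 -0.2633  0.1375] jaw 7.7 q1,q6 [-0.75 -0.89] gap 28.3 t 6.3 F [-0.4 -0.5  0.1]
shift [0.74 0.02 0.04] turn [ 0.04 -0.03  0.02]
```

Emit:
{"fn": "carry_out", "kwargs": {
  "commands": [
    [[0.3,0,0,0,0,0,20],[0.5,0,0,0,0,0,20],[0.7,0,0,0,0,0,20],[0.8,0,0,0,0,0,20],[0.8,0,0,0,0,0,20]]
  ]
}}

```text
t: 6.85
tcp_pos: [0.4431, -0.2653, 0.1227]
tool_rot: [0.466, 0.531, -0.466, 0.532]
force: [-3.3, 5.4, 23.8]
finger_gap: 0.333
```

Emit:
{"fn": "carry_out", "kwargs": {
  "commands": [
    [[0.1,0,0,0,0,0,20],[0.1,0,0,0,0,0,20],[0.1,0,0,0,0,0,20],[0.1,0,0,0,0,0,20],[0.1,0,0,0,0,0,20]]
  ]
}}

```text
t: 7.35
tcp_pos: [0.4433, -0.2655, 0.1225]
tool_rot: [0.466, 0.531, -0.466, 0.533]
force: [-5.6, 7.3, 41.3]
finger_gap: 0.332
```

Emit:
{"fn": "carry_out", "kwargs": {
  "commands": [
    [[-0.1,0,0,0,0,0,20],[-0.1,0,0,0,0,0,20],[-0.1,0,0,0,0,0,20],[-0.1,0,0,0,0,0,20],[-0.1,0,0,0,0,0,20]]
  ]
}}

```text
t: 7.85
tcp_pos: [0.443, -0.2652, 0.1227]
tool_rot: [0.466, 0.531, -0.466, 0.533]
force: [-3.0, 5.6, 24.4]
finger_gap: 0.334
```

Emit:
{"fn": "carry_out", "kwargs": {
  "commands": [
    [[0,0,0,0,0,0,20],[0,0,0,0,0,0,20],[0,0,0,0,0,0,20],[0,0,0,0,0,0,20],[0,0,0,0,0,0,20]]
  ]
}}

```text
t: 8.35
tcp_pos: [0.443, -0.2652, 0.1227]
tool_rot: [0.466, 0.531, -0.466, 0.533]
force: [-2.8, 5.9, 24.4]
finger_gap: 0.332
```

Emit:
{"fn": "carry_out", "kwargs": {
  "commands": [
    [[0,0,0,0,0,0,20],[0,0,0,0,0,0,20],[0,0,0,0,0,0,20],[0,0,0,0,0,0,20],[0,0,0,0,0,0,20]]
  ]
}}

```text
t: 8.85
tcp_pos: [0.443, -0.2653, 0.1227]
tool_rot: [0.466, 0.531, -0.466, 0.533]
force: [-3.4, 5.3, 24.6]
finger_gap: 0.332
```

Emit:
{"fn": "carry_out", "kwargs": {
  "commands": [
    [[0,0,0,0,0,0,20],[0,0,0,0,0,0,20],[0,0,0,0,0,0,20],[0,0,0,0,0,0,20],[0,0,0,0,0,0,20]]
  ]
}}

```text
t: 9.35
tcp_pos: [0.443, -0.2653, 0.1227]
tool_rot: [0.466, 0.531, -0.466, 0.533]
force: [-3.5, 4.8, 24.2]
finger_gap: 0.33
```

```bash
python3 -c "
from h import *
go((.443,-.265,.23),7.5)
b=manip.snapshot('side'); crop(b,290,200,110,110,5,'pics/s4.png')
w=manip.snapshot('wrist'); cv2.imwrite('pics/w5.png',cv2.cvtColor(w['image'],cv2.COLOR_RGB2BGR))"
```

```text
tcp [ 0.443  -0.2653  0.1227] jaw 7.6 q1,q6 [-0.76 -0.89] gap 28.2 t 9.3 F [-3.5  4.8 24.2]
shift [-4.29  0.01 -0.01] turn [ 0.01  0.01 -0.02]
```

View pics/w5.png

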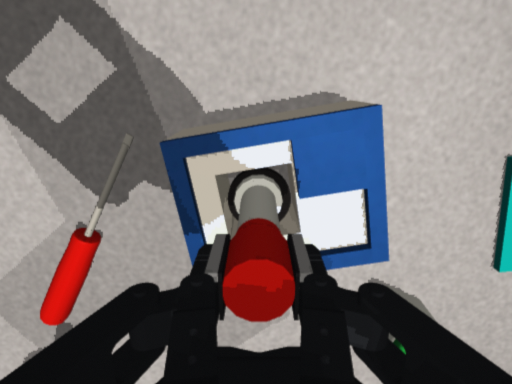

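View pics/s4.png

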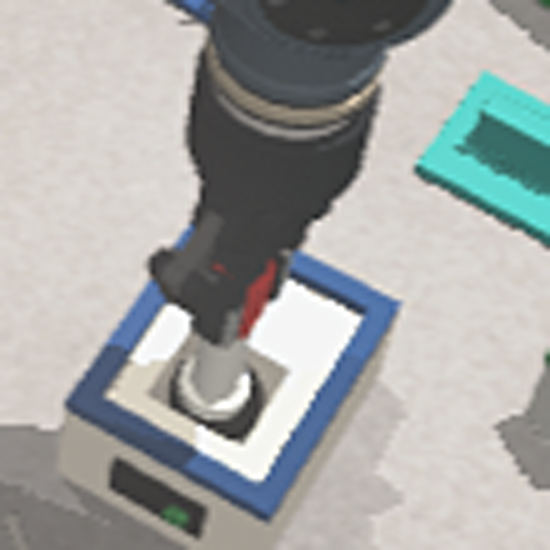

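Wrist view shows the foot centred on the pad at (259,197). The 24 N reading is well over the 12 N spring, so the pad is fully down, held for about 2.5 s. Moving to the bin.

Emit:
{"fn": "carry_out", "kwargs": {
  "commands": [
    [[-1,0,0,0,0,0,20],[-2.5,0,0,0,0,0,20],[-4,0.1,-1,0,0,0,20],[-4.3,0.3,-2.8,0,0,0,20],[-4.3,0.6,-4.6,0,0,0,20]]
  ]
}}

```text
t: 9.95
tcp_pos: [0.4436, -0.15, 0.2291]
tool_rot: [0.467, 0.529, -0.466, 0.534]
force: [0.6, 0.3, -0.7]
finger_gap: 0.331
```

```bash
python3 -c "
from h import *
go((.4685,.3557,.23),-6.8)"
```

```text
tcp [ 0.4436 -0.15    0.2291] jaw 7.4 q1,q6 [-0.57 -0.69] gap 28.2 t 9.9 F [ 0.6  0.3 -0.7]
shift [ -0.1    3.6  -19.93] turn [ 2.84  0.04 -0.07]
```

Emit:
{"fn": "carry_out", "kwargs": {
  "commands": [
    [[0,0.3,-1.8,0.3,0,0,20],[0,0.6,-3.6,0.6,0,0,20],[0,0.9,-5.4,0.9,0,0,20],[0,1.2,-7.2,1.2,0,0,20],[0,1.6,-9,1.4,0,0,20]]
  ]
}}

```text
t: 10.45
tcp_pos: [0.4523, 0.0804, 0.2271]
tool_rot: [0.498, 0.502, -0.498, 0.503]
force: [0.1, -0.0, -0.8]
finger_gap: 0.334
```

```bash
python3 -c "
from h import *
go((.4685,.3557,.23),-6.8)"
```

```text
tcp [0.4523 0.0804 0.2271] jaw 0.5 q1,q6 [-0.07 -0.08] gap 28.5 t 10.4 F [ 0.1 -0.  -0.8]
shift [ -0.12   0.74 -11.01] turn [ 1.46  0.   -0.02]
```

Emit:
{"fn": "carry_out", "kwargs": {
  "commands": [
    [[0,0.1,-1.8,0.3,0,0,20],[0,0.2,-3.6,0.6,0,0,20],[0,0.4,-5.4,0.9,0,0,20],[0,0.5,-6.8,1.4,0,0,20],[0,0.5,-6.8,1.4,0,0,20]]
  ]
}}

```text
t: 10.95
tcp_pos: [0.4638, 0.2529, 0.2271]
tool_rot: [0.528, 0.472, -0.525, 0.472]
force: [0.7, 0.1, -0.8]
finger_gap: 0.33
```

```bash
python3 -c "
from h import *
go((.4685,.3557,.18),-6.8)
w=manip.snapshot('wrist'); s=1.5625
for k in (84,28,-28): print(k,proj(w,(.4585+.119*k/1e3,.2723+.993*k/1e3,.004))*s)
cv2.imwrite('pics/w6.png',cv2.resize(cv2.cvtColor(w['image'],cv2.COLOR_RGB2BGR),(800,600)))
import pickle; pickle.dump(w,open('w6.pkl','wb'))"
```

```text
tcp [0.4638 0.2529 0.2271] jaw -6.2 q1,q6 [0.29 0.39] gap 28.1 t 10.9 F [ 0.7  0.1 -0.8]
shift [ 1.89 -0.26 -4.1 ] turn [ 0.12 -0.03 -0.03]
84 [393.31507767  98.26773422]
28 [392.90633249 180.81910861]
-28 [392.53470373 255.8743411 ]
```

View pics/w6.png

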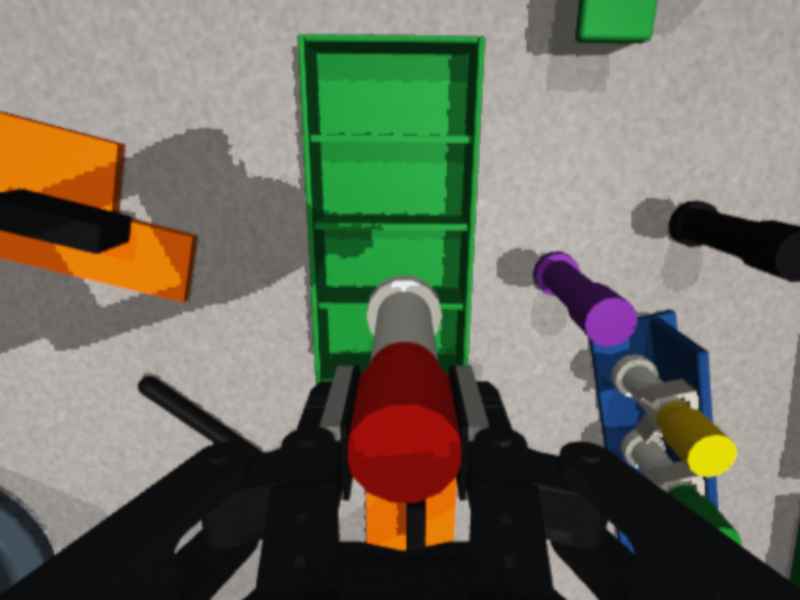

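The bin's far cell spans rows 50–135, with its floor centre predicted at (393,98), which agrees. Placing red there.

Emit:
{"fn": "carry_out", "kwargs": {
  "commands": [
    [[0,0,-1.5,0.1,0,0,20],[0,-0.1,-3,0.1,0,0,20],[0,-0.2,-4.1,0.1,0,0,20],[1,-0.2,-4.1,0.1,0,0,20],[1.8,-0.2,-4.1,0.1,0,0,20]]
  ]
}}

```text
t: 11.5
tcp_pos: [0.4701, 0.3508, 0.1813]
tool_rot: [0.53, 0.469, -0.529, 0.469]
force: [-0.2, -0.1, -0.8]
finger_gap: 0.328
```

```bash
python3 -c "
from h import *
go((.4685,.3557,.078),-6.8)"
```

```text
tcp [0.4701 0.3508 0.1813] jaw -6.9 q1,q6 [0.45 0.57] gap 28.0 t 11.5 F [-0.2 -0.1 -0.8]
shift [ 4.13 -0.09 -0.19] turn [-0.02 -0.   -0.02]
```

Emit:
{"fn": "carry_out", "kwargs": {
  "commands": [
    [[1,-0.1,-0.1,0,0,0,20],[2,-0.1,-0.1,0,0,0,20],[3,-0.1,-0.1,0,0,0,20],[3.7,-0.1,-0.1,0,0,0,20],[4.1,-0.1,-0.1,0,0,0,20]]
  ]
}}

```text
t: 12.0
tcp_pos: [0.4672, 0.3521, 0.0776]
tool_rot: [-0.529, -0.469, 0.531, -0.468]
force: [0.3, 0.3, -0.1]
finger_gap: 0.334
```

Emit:
{"fn": "carry_out", "kwargs": {
  "commands": [
    [[0.05,0,0,0,0,0,20],[0.05,0,0,0,0,0,30],[0.05,0,0,0,0,0,40],[0.05,0,0,0,0,0,55],[0.05,0,0,0,0,0,55]]
  ]
}}

```text
t: 12.5
tcp_pos: [0.4679, 0.354, 0.0783]
tool_rot: [0.53, 0.469, -0.529, 0.469]
force: [-0.3, -0.3, 0.5]
finger_gap: 0.644
```

Emit:
{"fn": "carry_out", "kwargs": {
  "commands": [
    [[-0.5,0,0,0,0,0,60],[-1.5,0,0,0,0,0,60],[-3,0,0,0,0,0,60],[-5,0,0,0,0,0,60],[-6,0,1,0,0,0,60]]
  ]
}}

```text
t: 13.0
tcp_pos: [0.4672, 0.3318, 0.2331]
tool_rot: [0.532, 0.469, -0.525, 0.47]
force: [0.9, 0.1, 1.0]
finger_gap: 0.705
```

```bash
python3 -c "
from h import *
go((.636,.128,.23),7.5)
w=manip.snapshot('wrist')
cv2.imwrite('pics/w7.png',cv2.cvtColor(w['image'],cv2.COLOR_RGB2BGR))"
```

```text
tcp [0.4672 0.3318 0.2331] jaw -6.8 q1,q6 [0.42 0.54] gap 60.2 t 13.0 F [0.9 0.1 1. ]
shift [0.15 7.67 7.3 ] turn [-2.86 -0.06 -0.11]
```

View pics/w7.png

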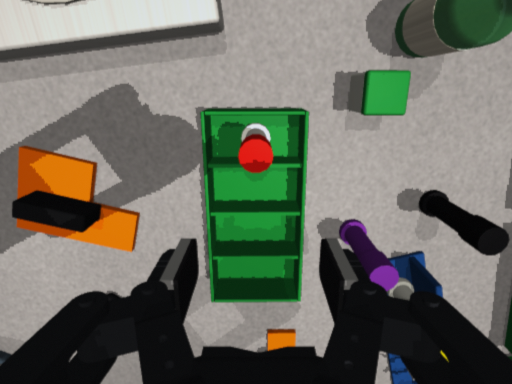

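Red stands upright in the far cell at (257,148). Next is yellow.

Emit:
{"fn": "carry_out", "kwargs": {
  "commands": [
    [[0,1.4,1.3,-0.6,0,0,60],[0,2.8,2.6,-1.2,0,0,60],[0,4.2,3.9,-1.8,0,0,60],[0,5.6,5.2,-2.4,0,0,60],[0,6.9,6.5,-2.9,0,0,60]]
  ]
}}

```text
t: 13.55
tcp_pos: [0.6172, 0.1453, 0.2286]
tool_rot: [0.466, 0.532, -0.465, 0.532]
force: [0.5, 0.1, -1.0]
finger_gap: 0.702
```

```bash
python3 -c "
from h import *
go((.636,.128,.17),7.5)"
```

```text
tcp [0.6172 0.1453 0.2286] jaw 7.6 q1,q6 [ 0.06 -0.08] gap 60.0 t 13.6 F [ 0.5  0.1 -1. ]
shift [2.34 0.65 0.79] turn [ 0.03 -0.   -0.01]
```

Emit:
{"fn": "carry_out", "kwargs": {
  "commands": [
    [[0,0.6,0.8,0,0,0,60],[1,0.6,0.8,0,0,0,60],[2.3,0.6,0.8,0,0,0,60],[2.3,0.6,0.8,0,0,0,60],[2.3,0.6,0.8,0,0,0,60]]
  ]
}}

```text
t: 14.05
tcp_pos: [0.6333, 0.1291, 0.1704]
tool_rot: [0.466, 0.532, -0.466, 0.532]
force: [-0.1, 1.0, 1.2]
finger_gap: 0.703
```

```bash
python3 -c "
from h import *
go((.636,.128,.079),7.5)
w=manip.snapshot('wrist'); print(proj(w,(.636,.128,.118)))
cv2.imwrite('pics/w8.png',cv2.cvtColor(w['image'],cv2.COLOR_RGB2BGR))"
```

```text
tcp [0.6333 0.1291 0.1704] jaw 7.5 q1,q6 [ 0.03 -0.1 ] gap 60.0 t 14.1 F [-0.1  1.   1.2]
shift [3.66 0.11 0.06] turn [ 0.01 -0.    0.01]
[262.40810222 211.1541156 ]
```

View pics/w8.png

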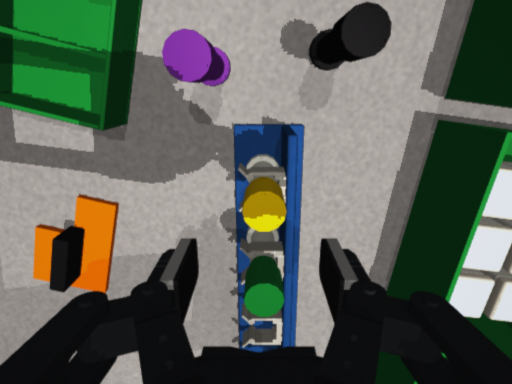

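Yellow cap top is at (264,210) against (262,211) predicted. Descending.

Emit:
{"fn": "carry_out", "kwargs": {
  "commands": [
    [[1,0.1,0,0,0,0,60],[2,0.1,0,0,0,0,60],[3,0.1,0,0,0,0,60],[3.6,0.1,0,0,0,0,60],[3.6,0.1,0,0,0,0,60]]
  ]
}}

```text
t: 14.6
tcp_pos: [0.6354, 0.1295, 0.0795]
tool_rot: [0.465, 0.532, -0.466, 0.531]
force: [-0.6, -0.1, 0.5]
finger_gap: 0.702
```

Emit:
{"fn": "carry_out", "kwargs": {
  "commands": [
    [[0,0,0,0,0,0,20],[0,0,0,0,0,0,20],[0,0,0,0,0,0,20],[0,0,0,0,0,0,20],[0,0,0,0,0,0,20]]
  ]
}}

```text
t: 15.1
tcp_pos: [0.6375, 0.1294, 0.0823]
tool_rot: [0.467, 0.531, -0.465, 0.533]
force: [-0.6, 0.2, 6.0]
finger_gap: 0.331
```

Emit:
{"fn": "carry_out", "kwargs": {
  "commands": [
    [[-0.2,0,0,0,0,0,20],[-0.2,-0.3,0,0,0,0,20],[-0.2,-0.6,0,0,0,0,20],[-0.2,-0.9,0,0,0,0,20],[-0.2,-1.2,0,0,0,0,20]]
  ]
}}

```text
t: 15.6
tcp_pos: [0.6098, 0.1256, 0.0868]
tool_rot: [0.468, 0.53, -0.464, 0.534]
force: [-1.2, 0.5, -1.3]
finger_gap: 0.329
```

Emit:
{"fn": "carry_out", "kwargs": {
  "commands": [
    [[0,-0.3,0,0,0,0,20],[0,-0.6,0,0,0,0,20],[0,-0.9,0,0,0,0,20],[0,-1.2,0,0,0,0,20],[0,-1.2,0,0,0,0,20]]
  ]
}}

```text
t: 16.1
tcp_pos: [0.5746, 0.1213, 0.0849]
tool_rot: [0.465, 0.533, -0.467, 0.531]
force: [0.4, -0.2, -1.9]
finger_gap: 0.335
```

```bash
python3 -c "
from h import *
go((.5,0,.23),7.5)
w=manip.snapshot('wrist')
cv2.imwrite('pics/w9.png',cv2.cvtColor(w['image'],cv2.COLOR_RGB2BGR))"
```

```text
tcp [0.5746 0.1213 0.0849] jaw 7.5 q1,q6 [ 0.02 -0.11] gap 28.6 t 16.1 F [ 0.4 -0.2 -1.9]
shift [-5.8  -3.61  4.42] turn [ 0.01 -0.    0.03]
```

View pics/w9.png

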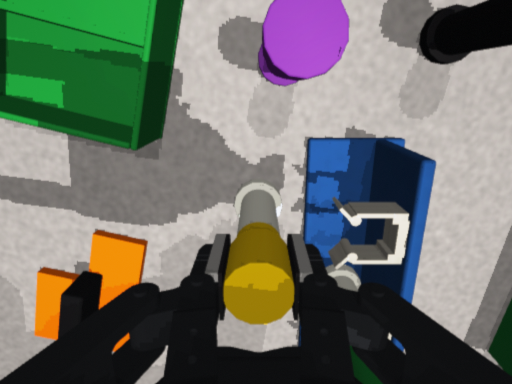

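Yellow is out and upright, with its foot at (258,195). Lifting and going to the mixer.

Emit:
{"fn": "carry_out", "kwargs": {
  "commands": [
    [[-1.5,0,0,0,0,0,20],[-3,0,0,0,0,0,20],[-4.5,-0.5,0.5,0,0,0,20],[-5.5,-1.5,1.8,0,0,0,20],[-5.5,-2.6,3.2,0,0,0,20]]
  ]
}}

```text
t: 16.65
tcp_pos: [0.5259, 0.0329, 0.2269]
tool_rot: [0.467, 0.529, -0.463, 0.536]
force: [0.9, -1.6, -1.0]
finger_gap: 0.33
```

```bash
python3 -c "
from h import *
go((.4432,-.2643,.2),7.5)"
```

```text
tcp [0.5259 0.0329 0.2269] jaw 7.7 q1,q6 [-0.15 -0.28] gap 28.2 t 16.6 F [ 0.9 -1.6 -1. ]
shift [ 1.06 -4.88 11.33] turn [ 0.04  0.04 -0.12]
```

Emit:
{"fn": "carry_out", "kwargs": {
  "commands": [
    [[0,-0.7,1.6,0,0,0,20],[0,-1.4,3.2,0,0,0,20],[0,-2.1,4.8,0,0,0,20],[0,-2.8,6.4,0,0,0,20],[0,-3.5,8,0,0,0,20]]
  ]
}}

```text
t: 17.15
tcp_pos: [0.4619, -0.178, 0.2231]
tool_rot: [0.466, 0.531, -0.466, 0.532]
force: [0.5, -0.5, -1.0]
finger_gap: 0.332
```

```bash
python3 -c "
from h import *
go((.4432,-.2643,.16),7.5)"
```

```text
tcp [ 0.4619 -0.178   0.2231] jaw 7.5 q1,q6 [-0.59 -0.73] gap 28.3 t 17.1 F [ 0.5 -0.5 -1. ]
shift [ 2.52 -1.2   3.32] turn [ 0.01  0.01 -0.01]
```

Emit:
{"fn": "carry_out", "kwargs": {
  "commands": [
    [[0,-0.6,1.6,0,0,0,20],[0,-1.2,3.2,0,0,0,20],[0.7,-1.2,3.3,0,0,0,20],[1.7,-1.2,3.3,0,0,0,20],[2.5,-1.2,3.3,0,0,0,20]]
  ]
}}

```text
t: 17.65
tcp_pos: [0.4432, -0.2629, 0.1595]
tool_rot: [0.466, 0.531, -0.466, 0.532]
force: [0.5, 0.0, -0.7]
finger_gap: 0.33
```

```bash
python3 -c "
from h import *
go((.4432,-.2643,.12),7.5)"
```

```text
tcp [ 0.4432 -0.2629  0.1595] jaw 7.5 q1,q6 [-0.75 -0.88] gap 28.2 t 17.6 F [ 0.5  0.  -0.7]
shift [ 1.58 -0.01  0.05] turn [-0.01  0.01 -0.01]
```

Emit:
{"fn": "carry_out", "kwargs": {
  "commands": [
    [[0.5,0,0,0,0,0,20],[0.9,0,0,0,0,0,20],[1.2,0,0,0,0,0,20],[1.5,0,0,0,0,0,20],[1.64,0,0,0,0,0,20]]
  ]
}}

```text
t: 18.15
tcp_pos: [0.444, -0.2629, 0.1236]
tool_rot: [0.465, 0.531, -0.466, 0.533]
force: [-9.2, 6.1, 56.3]
finger_gap: 0.333
```

Emit:
{"fn": "carry_out", "kwargs": {
  "commands": [
    [[0,0,0,0,0,0,20],[0,0,0,0,0,0,20],[0,0,0,0,0,0,20],[0,0,0,0,0,0,20],[0,0,0,0,0,0,20]]
  ]
}}

```text
t: 18.65
tcp_pos: [0.4438, -0.2626, 0.1239]
tool_rot: [0.465, 0.531, -0.466, 0.533]
force: [-6.3, 3.5, 32.6]
finger_gap: 0.334
```

Yellow is fully down at 33 N. Holding.

Emit:
{"fn": "carry_out", "kwargs": {
  "commands": [
    [[-0.03,0,0,0,0,0,20],[-0.03,0,0,0,0,0,20],[-0.03,0,0,0,0,0,20],[-0.03,0,0,0,0,0,20],[-0.03,0,0,0,0,0,20]]
  ]
}}

```text
t: 19.15
tcp_pos: [0.4437, -0.2625, 0.124]
tool_rot: [0.465, 0.531, -0.466, 0.533]
force: [-5.2, 4.0, 27.3]
finger_gap: 0.328
```

Emit:
{"fn": "carry_out", "kwargs": {
  "commands": [
    [[0,0,0,0,0,0,20],[0,0,0,0,0,0,20],[0,0,0,0,0,0,20],[0,0,0,0,0,0,20],[0,0,0,0,0,0,20]]
  ]
}}

```text
t: 19.65
tcp_pos: [0.4437, -0.2625, 0.124]
tool_rot: [0.465, 0.531, -0.466, 0.533]
force: [-6.4, 3.2, 27.6]
finger_gap: 0.332
```

Emit:
{"fn": "carry_out", "kwargs": {
  "commands": [
    [[0,0,0,0,0,0,20],[0,0,0,0,0,0,20],[0,0,0,0,0,0,20],[0,0,0,0,0,0,20],[0,0,0,0,0,0,20]]
  ]
}}

```text
t: 20.15
tcp_pos: [0.4437, -0.2625, 0.124]
tool_rot: [0.465, 0.531, -0.466, 0.533]
force: [-4.7, 2.6, 27.7]
finger_gap: 0.331
```

Emit:
{"fn": "carry_out", "kwargs": {
  "commands": [
    [[0,0,0,0,0,0,20],[0,0,0,0,0,0,20],[0,0,0,0,0,0,20],[0,0,0,0,0,0,20],[0,0,0,0,0,0,20]]
  ]
}}

```text
t: 20.65
tcp_pos: [0.4437, -0.2625, 0.124]
tool_rot: [0.465, 0.531, -0.466, 0.533]
force: [-5.7, 4.5, 26.9]
finger_gap: 0.331
```

```bash
python3 -c "
from h import *
go((.443,-.263,.23),7.5)
w=manip.snapshot('wrist'); cv2.imwrite('pics/w10.png',cv2.cvtColor(w['image'],cv2.COLOR_RGB2BGR))"
```

```text
tcp [ 0.4437 -0.2625  0.124 ] jaw 7.6 q1,q6 [-0.75 -0.88] gap 28.3 t 20.6 F [-5.7  4.5 26.9]
shift [-4.24 -0.03  0.03] turn [ 0.02  0.03 -0.02]
```

View pics/w10.png

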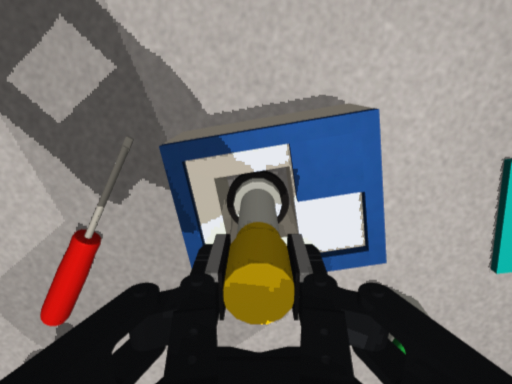

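Yellow's foot is centred on the pad at (258,197), held for over 2 s. Moving to bin cell +28.

Emit:
{"fn": "carry_out", "kwargs": {
  "commands": [
    [[-1,0,0,0,0,0,20],[-2.5,0,0,0,0,0,20],[-4,0.1,-1,0,0,0,20],[-4.3,0.3,-2.8,0,0,0,20],[-4.3,0.6,-4.6,0,0,0,20]]
  ]
}}

```text
t: 21.2
tcp_pos: [0.4445, -0.1461, 0.23]
tool_rot: [0.467, 0.529, -0.466, 0.534]
force: [0.6, 0.2, -0.4]
finger_gap: 0.336
```

Emit:
{"fn": "carry_out", "kwargs": {
  "commands": [
    [[0,0.3,-1.8,0.3,0,0,20],[0,0.6,-3.6,0.6,0,0,20],[0,0.9,-5.4,0.9,0,0,20],[0,1.2,-7.2,1.2,0,0,20],[0,1.6,-9,1.4,0,0,20]]
  ]
}}

```text
t: 21.7
tcp_pos: [0.4531, 0.0843, 0.228]
tool_rot: [0.498, 0.502, -0.497, 0.503]
force: [0.5, -0.6, -0.5]
finger_gap: 0.329
```

```bash
python3 -c "
from h import *
go((.4618,.3001,.21),-6.8)"
```

```text
tcp [0.4531 0.0843 0.228 ] jaw 0.5 q1,q6 [-0.06 -0.07] gap 28.1 t 21.7 F [ 0.5 -0.6 -0.5]
shift [ 0.72  0.42 -8.63] turn [ 1.46  0.   -0.02]
```

Emit:
{"fn": "carry_out", "kwargs": {
  "commands": [
    [[0,0.1,-1.8,0.4,0,0,20],[0,0.2,-3.6,0.8,0,0,20],[0,0.3,-5.4,1.2,0,0,20],[0,0.4,-7.2,1.5,0,0,20],[0.7,0.4,-8.6,1.5,0,0,20]]
  ]
}}

```text
t: 22.2
tcp_pos: [0.4634, 0.3012, 0.2123]
tool_rot: [0.532, 0.468, -0.526, 0.47]
force: [0.7, 1.0, -0.5]
finger_gap: 0.329
```

```bash
python3 -c "
from h import *
go((.4618,.3001,.079),-6.8)"
```

```text
tcp [0.4634 0.3012 0.2123] jaw -6.9 q1,q6 [0.37 0.49] gap 28.1 t 22.2 F [ 0.7  1.  -0.5]
shift [ 5.33 -0.1   0.08] turn [-0.02 -0.05 -0.08]
```

Emit:
{"fn": "carry_out", "kwargs": {
  "commands": [
    [[1.2,-0.1,0.1,0,0,0,20],[2.4,-0.1,0.1,0,0,0,20],[3.6,-0.1,0.1,0,0,0,20],[4.7,-0.1,0.1,0,0,0,20],[5.3,-0.1,0.1,0,0,0,20]]
  ]
}}

```text
t: 22.7
tcp_pos: [0.4576, 0.2954, 0.0765]
tool_rot: [-0.529, -0.469, 0.53, -0.468]
force: [-13.6, -4.3, 107.3]
finger_gap: 0.332
```

```bash
python3 -c "
from h import *
go((.4618,.3001,.077),-6.8)"
```

```text
tcp [0.4576 0.2954 0.0765] jaw -6.9 q1,q6 [0.37 0.49] gap 28.4 t 22.7 F [-13.6  -4.3 107.3]
shift [-0.02  0.14 -0.21] turn [-0.03  0.01  0.02]
```

Hard contact with the floor (107 N): I descended too fast. Easing off slightly before release.

Emit:
{"fn": "carry_out", "kwargs": {
  "commands": [
    [[-0.06,0,0,0,0,0,20],[-0.06,0,0,0,0,0,20],[-0.06,0,0,0,0,0,20],[-0.06,0,0,0,0,0,20],[-0.06,0,0,0,0,0,20]]
  ]
}}

```text
t: 23.2
tcp_pos: [0.4585, 0.2953, 0.0791]
tool_rot: [0.53, 0.469, -0.529, 0.469]
force: [-0.4, 0.1, -0.5]
finger_gap: 0.329
```

```bash
python3 -c "
from h import *
go((.4618,.3001,.077),-6.8)
w=manip.snapshot('wrist'); cv2.imwrite('pics/w11.png',cv2.cvtColor(w['image'],cv2.COLOR_RGB2BGR))"
```

```text
tcp [0.4585 0.2953 0.0791] jaw -7.0 q1,q6 [0.37 0.49] gap 28.1 t 23.2 F [-0.4  0.1 -0.5]
shift [ 0.08  0.11 -0.2 ] turn [-0.03 -0.   -0.  ]
```

View pics/w11.png

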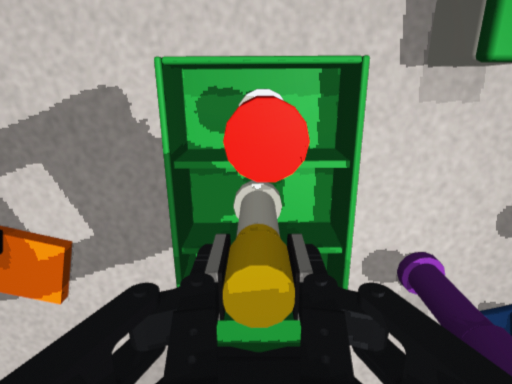

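Yellow's foot is in the second cell at (258,200), upright. Releasing.

Emit:
{"fn": "carry_out", "kwargs": {
  "commands": [
    [[0.03,0,0,0,0,0,20],[0.03,0,0,0,0,0,30],[0.03,0,0,0,0,0,40],[0.03,0,0,0,0,0,55],[0.03,0,0,0,0,0,55]]
  ]
}}

```text
t: 23.75
tcp_pos: [0.4585, 0.2953, 0.0783]
tool_rot: [0.53, 0.469, -0.529, 0.469]
force: [-0.2, 0.3, 0.7]
finger_gap: 0.643
```

Emit:
{"fn": "carry_out", "kwargs": {
  "commands": [
    [[-0.5,0,0,0,0,0,60],[-1.5,0,0,0,0,0,60],[-3,0,0,0,0,0,60],[-5,0,0,0,0,0,60],[-6,0,1,0,0,0,60]]
  ]
}}

```text
t: 24.25
tcp_pos: [0.4579, 0.2728, 0.2333]
tool_rot: [0.532, 0.468, -0.525, 0.471]
force: [1.3, 0.2, 0.5]
finger_gap: 0.706
```

```bash
python3 -c "
from h import *
go((.645,.058,.23),7.5)
w=manip.snapshot('wrist'); cv2.imwrite('pics/w12.png',cv2.cvtColor(w['image'],cv2.COLOR_RGB2BGR))"
```

```text
tcp [0.4579 0.2728 0.2333] jaw -6.8 q1,q6 [0.33 0.45] gap 60.3 t 24.2 F [1.3 0.2 0.5]
shift [0.16 8.45 7.64] turn [-2.86 -0.04 -0.1 ]
```

View pics/w12.png

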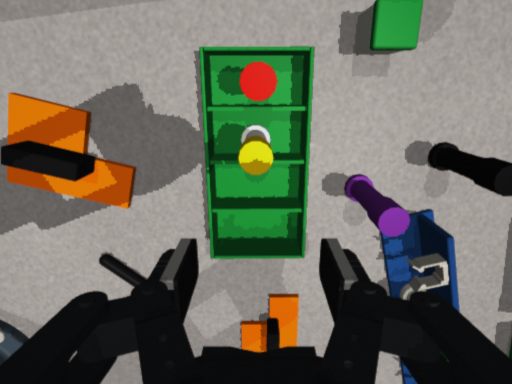

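Red (258,82) and yellow (256,150) stand in their cells. Next is green.

Emit:
{"fn": "carry_out", "kwargs": {
  "commands": [
    [[0,1.4,1.2,-0.6,0,0,60],[0,2.8,2.5,-1.2,0,0,60],[0,4.2,3.8,-1.8,0,0,60],[0,5.6,5.1,-2.4,0,0,60],[0,7,6.3,-2.9,0,0,60]]
  ]
}}

```text
t: 24.8
tcp_pos: [0.6107, 0.0912, 0.229]
tool_rot: [0.466, 0.532, -0.466, 0.532]
force: [-0.2, 1.0, 0.9]
finger_gap: 0.705
```

```bash
python3 -c "
from h import *
go((.645,.058,.17),7.5)"
```

```text
tcp [0.6107 0.0912 0.229 ] jaw 7.6 q1,q6 [-0.03 -0.17] gap 60.2 t 24.8 F [-0.2  1.   0.9]
shift [2.36 1.18 1.5 ] turn [ 0.02  0.   -0.  ]
```

Emit:
{"fn": "carry_out", "kwargs": {
  "commands": [
    [[0,1.2,1.5,0,0,0,60],[1,1.2,1.5,0,0,0,60],[2.3,1.2,1.5,0,0,0,60],[2.3,1.2,1.5,0,0,0,60],[2.3,1.2,1.5,0,0,0,60]]
  ]
}}

```text
t: 25.3
tcp_pos: [0.6442, 0.0598, 0.1709]
tool_rot: [0.466, 0.532, -0.466, 0.531]
force: [0.4, -0.7, -0.1]
finger_gap: 0.703
```

```bash
python3 -c "
from h import *
go((.645,.058,.079),7.5)
w=manip.snapshot('wrist'); print(proj(w,(.645,.058,.118)))
cv2.imwrite('pics/w13.png',cv2.cvtColor(w['image'],cv2.COLOR_RGB2BGR))"
```

```text
tcp [0.6442 0.0598 0.1709] jaw 7.5 q1,q6 [-0.08 -0.21] gap 60.1 t 25.3 F [ 0.4 -0.7 -0.1]
shift [3.67 0.03 0.08] turn [ 0.01 -0.    0.02]
[259.4725713 211.6109821]
```

View pics/w13.png

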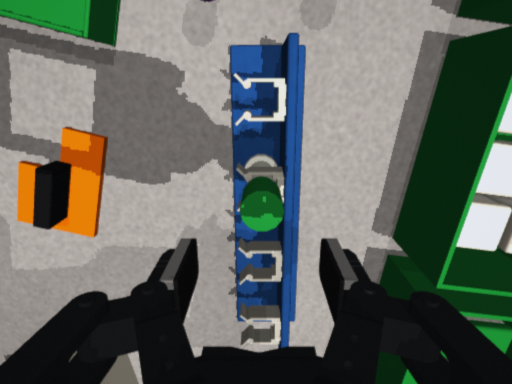

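Green cap top is at (262,210), with (259,212) predicted. Descending.

Emit:
{"fn": "carry_out", "kwargs": {
  "commands": [
    [[1,0.05,0.1,0,0,0,60],[2,0.05,0.1,0,0,0,60],[3,0.05,0.1,0,0,0,60],[3.6,0.05,0.1,0,0,0,60],[3.6,0.05,0.1,0,0,0,60]]
  ]
}}

```text
t: 25.85
tcp_pos: [0.6455, 0.0578, 0.08]
tool_rot: [0.465, 0.533, -0.466, 0.531]
force: [-0.5, -0.6, 0.5]
finger_gap: 0.703
```

Emit:
{"fn": "carry_out", "kwargs": {
  "commands": [
    [[0,0,0,0,0,0,20],[0,0,0,0,0,0,20],[0,0,0,0,0,0,20],[0,0,0,0,0,0,20],[0,0,0,0,0,0,20]]
  ]
}}

```text
t: 26.35
tcp_pos: [0.6473, 0.0573, 0.0828]
tool_rot: [0.467, 0.531, -0.465, 0.533]
force: [-0.6, 0.1, 6.7]
finger_gap: 0.335
```

Emit:
{"fn": "carry_out", "kwargs": {
  "commands": [
    [[-0.2,0,0,0,0,0,20],[-0.2,-0.3,0,0,0,0,20],[-0.2,-0.6,0,0,0,0,20],[-0.2,-0.9,0,0,0,0,20],[-0.2,-1.2,0,0,0,0,20]]
  ]
}}

```text
t: 26.85
tcp_pos: [0.62, 0.0535, 0.0874]
tool_rot: [0.468, 0.53, -0.464, 0.534]
force: [-1.5, 0.1, -0.6]
finger_gap: 0.336
```

Emit:
{"fn": "carry_out", "kwargs": {
  "commands": [
    [[0,-0.3,0,0,0,0,20],[0,-0.6,0,0,0,0,20],[0,-0.9,0,0,0,0,20],[0,-1.2,0,0,0,0,20],[0,-1.2,0,0,0,0,20]]
  ]
}}

```text
t: 27.35
tcp_pos: [0.5848, 0.0495, 0.0854]
tool_rot: [0.466, 0.532, -0.467, 0.531]
force: [0.5, 0.9, -1.0]
finger_gap: 0.336
```

```bash
python3 -c "
from h import *
go((.5,-.06,.23),7.5)
w=manip.snapshot('wrist')
cv2.imwrite('pics/w14.png',cv2.cvtColor(w['image'],cv2.COLOR_RGB2BGR))"
```

```text
tcp [0.5848 0.0495 0.0854] jaw 7.5 q1,q6 [-0.11 -0.24] gap 28.7 t 27.4 F [ 0.5  0.9 -1. ]
shift [-5.77 -3.95  3.89] turn [ 0.01 -0.01  0.03]
```

View pics/w14.png

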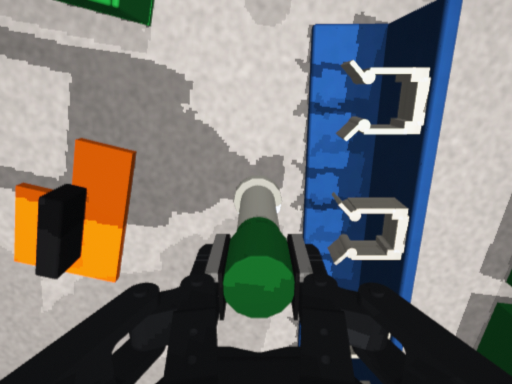

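Green is out and upright, with its foot at (258,193).

Emit:
{"fn": "carry_out", "kwargs": {
  "commands": [
    [[-1.5,0,0,0,0,0,20],[-3,0,0,0,0,0,20],[-4.5,-0.5,0.5,0,0,0,20],[-5.5,-1.5,1.8,0,0,0,20],[-5.5,-2.6,3.2,0,0,0,20]]
  ]
}}

```text
t: 27.9
tcp_pos: [0.5359, -0.0394, 0.2275]
tool_rot: [0.467, 0.529, -0.464, 0.536]
force: [0.3, -0.8, -1.0]
finger_gap: 0.33
```

```bash
python3 -c "
from h import *
go((.4432,-.2643,.2),7.5)"
```

```text
tcp [ 0.5359 -0.0394  0.2275] jaw 7.7 q1,q6 [-0.28 -0.42] gap 28.2 t 27.9 F [ 0.3 -0.8 -1. ]
shift [ 1.09 -4.89  8.41] turn [ 0.04  0.05 -0.12]
```

Emit:
{"fn": "carry_out", "kwargs": {
  "commands": [
    [[0,-0.9,1.6,0,0,0,20],[0,-1.9,3.2,0,0,0,20],[0,-2.8,4.8,0,0,0,20],[0,-3.8,6.5,0,0,0,20],[0,-4.8,8.2,0,0,0,20]]
  ]
}}

```text
t: 28.4
tcp_pos: [0.4402, -0.2592, 0.2235]
tool_rot: [0.466, 0.531, -0.466, 0.532]
force: [1.0, -0.6, -0.9]
finger_gap: 0.334
```

```bash
python3 -c "
from h import *
go((.4432,-.2643,.16),7.5)"
```

```text
tcp [ 0.4402 -0.2592  0.2235] jaw 7.6 q1,q6 [-0.75 -0.88] gap 28.5 t 28.4 F [ 1.  -0.6 -0.9]
shift [2.54 0.09 0.22] turn [ 0.01  0.01 -0.01]
```

Emit:
{"fn": "carry_out", "kwargs": {
  "commands": [
    [[0.6,0.1,0.2,0,0,0,20],[1.2,0.1,0.2,0,0,0,20],[1.8,0.1,0.2,0,0,0,20],[2.5,0.1,0.2,0,0,0,20],[2.5,0.1,0.2,0,0,0,20]]
  ]
}}

```text
t: 28.9
tcp_pos: [0.4428, -0.2612, 0.1589]
tool_rot: [0.466, 0.533, -0.466, 0.53]
force: [0.0, 0.4, -0.3]
finger_gap: 0.332
```

```bash
python3 -c "
from h import *
go((.4432,-.2643,.12),7.5)"
```

```text
tcp [ 0.4428 -0.2612  0.1589] jaw 7.5 q1,q6 [-0.75 -0.88] gap 28.3 t 28.9 F [ 0.   0.4 -0.3]
shift [1.56 0.   0.13] turn [ 0.   -0.04  0.03]
```

Emit:
{"fn": "carry_out", "kwargs": {
  "commands": [
    [[0.5,0,0.1,0,0,0,20],[0.9,0,0.1,0,0,0,20],[1.2,0,0.1,0,0,0,20],[1.4,0,0.1,0,0,0,20],[1.55,0,0.1,0,0,0,20]]
  ]
}}

```text
t: 29.4
tcp_pos: [0.4447, -0.2652, 0.1242]
tool_rot: [0.466, 0.531, -0.466, 0.533]
force: [-6.3, 2.9, 44.1]
finger_gap: 0.331
```

Emit:
{"fn": "carry_out", "kwargs": {
  "commands": [
    [[0,0,0,0,0,0,20],[0,0,0,0,0,0,20],[0,0,0,0,0,0,20],[0,0,0,0,0,0,20],[0,0,0,0,0,0,20]]
  ]
}}

```text
t: 29.9
tcp_pos: [0.4446, -0.2649, 0.1246]
tool_rot: [0.466, 0.531, -0.466, 0.533]
force: [-3.9, 2.1, 18.5]
finger_gap: 0.331
```

Emit:
{"fn": "carry_out", "kwargs": {
  "commands": [
    [[0.04,0,0,0,0,0,20],[0.04,0,0,0,0,0,20],[0.04,0,0,0,0,0,20],[0.04,0,0,0,0,0,20],[0.04,0,0,0,0,0,20]]
  ]
}}

```text
t: 30.4
tcp_pos: [0.4446, -0.265, 0.1245]
tool_rot: [0.466, 0.531, -0.466, 0.533]
force: [-4.0, 2.3, 25.3]
finger_gap: 0.333
```

Emit:
{"fn": "carry_out", "kwargs": {
  "commands": [
    [[0,0,0,0,0,0,20],[0,0,0,0,0,0,20],[0,0,0,0,0,0,20],[0,0,0,0,0,0,20],[0,0,0,0,0,0,20]]
  ]
}}

```text
t: 30.9
tcp_pos: [0.4447, -0.265, 0.1245]
tool_rot: [0.466, 0.531, -0.466, 0.533]
force: [-4.9, 1.8, 25.2]
finger_gap: 0.334
```

Emit:
{"fn": "carry_out", "kwargs": {
  "commands": [
    [[0,0,0,0,0,0,20],[0,0,0,0,0,0,20],[0,0,0,0,0,0,20],[0,0,0,0,0,0,20],[0,0,0,0,0,0,20]]
  ]
}}

```text
t: 31.4
tcp_pos: [0.4446, -0.265, 0.1245]
tool_rot: [0.466, 0.531, -0.466, 0.533]
force: [-3.7, 1.8, 25.9]
finger_gap: 0.331
```

Emit:
{"fn": "carry_out", "kwargs": {
  "commands": [
    [[0,0,0,0,0,0,20],[0,0,0,0,0,0,20],[0,0,0,0,0,0,20],[0,0,0,0,0,0,20],[0,0,0,0,0,0,20]]
  ]
}}

```text
t: 31.9
tcp_pos: [0.4446, -0.265, 0.1245]
tool_rot: [0.466, 0.531, -0.466, 0.533]
force: [-5.2, 2.4, 24.9]
finger_gap: 0.33
```

```bash
python3 -c "
from h import *
go((.443,-.263,.23),7.5)
w=manip.snapshot('wrist'); cv2.imwrite('pics/w15.png',cv2.cvtColor(w['image'],cv2.COLOR_RGB2BGR))"
```

```text
tcp [ 0.4446 -0.265   0.1245] jaw 7.6 q1,q6 [-0.75 -0.88] gap 28.2 t 31.9 F [-5.2  2.4 24.9]
shift [-4.22 -0.05 -0.08] turn [ 0.02  0.03 -0.02]
```

View pics/w15.png

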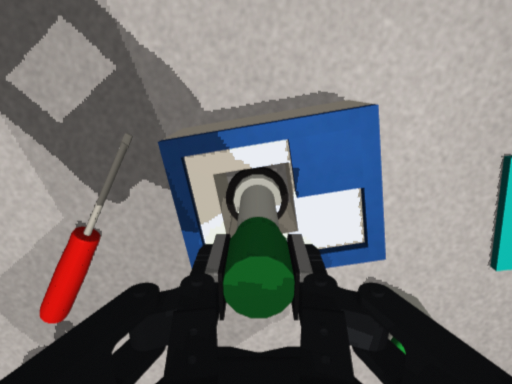

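Green's foot is centred on the pad at (257,195), held for 2.5 s. Moving to bin cell −28.

Emit:
{"fn": "carry_out", "kwargs": {
  "commands": [
    [[-1,0,0,0,0,0,20],[-2.5,0,0,0,0,0,20],[-4,0.1,-1,0,0,0,20],[-4.3,0.3,-2.8,0,0,0,20],[-4.3,0.6,-4.6,0,0,0,20]]
  ]
}}

```text
t: 32.45
tcp_pos: [0.445, -0.1484, 0.2304]
tool_rot: [0.467, 0.529, -0.466, 0.533]
force: [-0.0, -0.6, -1.2]
finger_gap: 0.333
```

Emit:
{"fn": "carry_out", "kwargs": {
  "commands": [
    [[0,0.3,-1.8,0.3,0,0,20],[0,0.6,-3.6,0.6,0,0,20],[0,0.9,-5.4,0.9,0,0,20],[0,1.2,-7.2,1.2,0,0,20],[0,1.6,-9,1.4,0,0,20]]
  ]
}}

```text
t: 32.95
tcp_pos: [0.4535, 0.0817, 0.2285]
tool_rot: [0.498, 0.502, -0.498, 0.502]
force: [0.6, -1.3, 0.0]
finger_gap: 0.332
```

```bash
python3 -c "
from h import *
go((.4552,.2445,.21),-6.8)"
```

```text
tcp [0.4535 0.0817 0.2285] jaw 0.5 q1,q6 [-0.06 -0.07] gap 28.3 t 33.0 F [ 0.6 -1.3  0. ]
shift [ 0.74  0.12 -6.51] turn [ 1.46  0.   -0.  ]
```

Emit:
{"fn": "carry_out", "kwargs": {
  "commands": [
    [[0,0,-1.8,0.4,0,0,20],[0,0,-3.6,0.8,0,0,20],[0,0.1,-5.4,1.2,0,0,20],[0.4,0.1,-6.5,1.5,0,0,20],[0.7,0.1,-6.5,1.5,0,0,20]]
  ]
}}

```text
t: 33.45
tcp_pos: [0.4548, 0.2458, 0.2106]
tool_rot: [0.529, 0.47, -0.528, 0.47]
force: [-0.3, -0.2, 0.0]
finger_gap: 0.337
```

```bash
python3 -c "
from h import *
go((.4552,.2445,.08),-6.8)"
```

```text
tcp [0.4548 0.2458 0.2106] jaw -6.7 q1,q6 [0.28 0.39] gap 28.7 t 33.5 F [-0.3 -0.2  0. ]
shift [5.23 0.01 0.06] turn [ 0.02 -0.02 -0.01]
```

Emit:
{"fn": "carry_out", "kwargs": {
  "commands": [
    [[1,0,0,0,0,0,20],[2,0,0,0,0,0,20],[3,0,0,0,0,0,20],[4,0,0,0,0,0,20],[4.5,0,0,0,0,0,20]]
  ]
}}

```text
t: 33.95
tcp_pos: [0.4538, 0.2412, 0.0965]
tool_rot: [-0.528, -0.469, 0.531, -0.468]
force: [-0.6, -1.1, 0.1]
finger_gap: 0.327
```

```bash
python3 -c "
from h import *
go((.4552,.2445,.0795),-6.8)"
```

```text
tcp [0.4538 0.2412 0.0965] jaw -7.0 q1,q6 [0.27 0.39] gap 28.0 t 34.0 F [-0.6 -1.1  0.1]
shift [ 0.68  0.04 -0.14] turn [-0.04  0.02  0.04]
```

Emit:
{"fn": "carry_out", "kwargs": {
  "commands": [
    [[0.2,0,-0.1,0,0,0,20],[0.4,0,-0.1,0,0,0,20],[0.55,0,-0.1,0,0,0,20],[0.65,0,-0.1,0,0,0,20],[0.7,0,-0.1,0,0,0,20]]
  ]
}}

```text
t: 34.45
tcp_pos: [0.4556, 0.245, 0.0813]
tool_rot: [0.53, 0.469, -0.529, 0.469]
force: [-0.2, 0.3, -1.8]
finger_gap: 0.331
```

Emit:
{"fn": "carry_out", "kwargs": {
  "commands": [
    [[0,0,0,0,0,0,20],[0,0,0,0,0,0,30],[0,0,0,0,0,0,40],[0,0,0,0,0,0,55],[0,0,0,0,0,0,55]]
  ]
}}

```text
t: 34.95
tcp_pos: [0.4555, 0.2449, 0.0811]
tool_rot: [0.53, 0.469, -0.529, 0.469]
force: [-0.4, -0.7, 0.8]
finger_gap: 0.646
```

Emit:
{"fn": "carry_out", "kwargs": {
  "commands": [
    [[-0.5,0,0,0,0,0,60],[-1.5,0,0,0,0,0,60],[-3,0,0,0,0,0,60],[-5,0,0,0,0,0,60],[-6,0,1,0,0,0,60]]
  ]
}}

```text
t: 35.45
tcp_pos: [0.4548, 0.222, 0.2358]
tool_rot: [0.532, 0.468, -0.526, 0.471]
force: [0.4, -0.4, 0.5]
finger_gap: 0.7
```

```bash
python3 -c "
from h import *
w=manip.snapshot('wrist'); cv2.imwrite('pics/w16.png',cv2.cvtColor(w['image'],cv2.COLOR_RGB2BGR))
go((.4,-.1,.25),-6.8)
a=manip.snapshot('scene'); cv2.imwrite('pics/sc16.png',cv2.resize(cv2.cvtColor(a['image'],cv2.COLOR_RGB2BGR),(800,600)))"
```

```text
tcp [0.4549 0.2184 0.2381] jaw -6.9 q1,q6 [0.23 0.35] gap 60.1 t 35.5 F [-0.9 -2.   2.2]
shift [-0.5  -0.65 12.91] turn [-0.01 -0.01 -0.13]
```

View pics/w16.png

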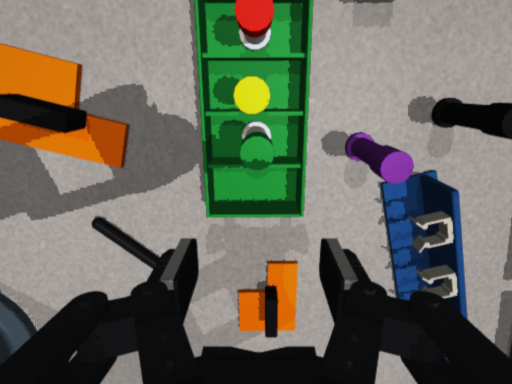

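View pics/sc16.png

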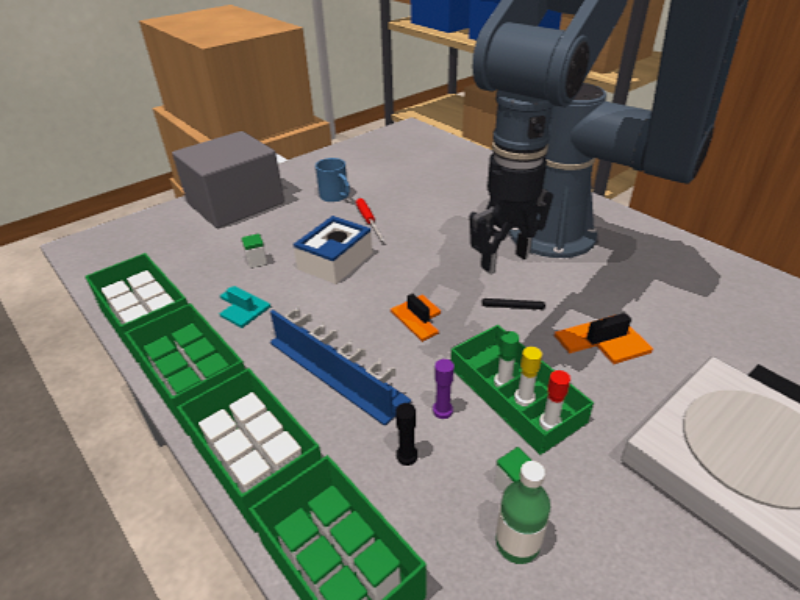

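All three tubes stand in cells 1–3: red (255,20), yellow (252,95), green (257,148). The small cover is still at about (415,315) in the scene view. Measuring it up close with the wrist camera.

Emit:
{"fn": "carry_out", "kwargs": {
  "commands": [
    [[0,-0.1,1.9,0,0,0,60],[0,-0.2,3.8,0,0,0,60],[0,-0.3,5.7,0,0,0,60],[0,-0.5,7.6,0,0,0,60],[0,-0.7,9.5,0,0,0,60]]
  ]
}}

```text
t: 36.05
tcp_pos: [0.4051, -0.0147, 0.2306]
tool_rot: [-0.529, -0.469, 0.529, -0.469]
force: [-0.5, 0.6, 0.8]
finger_gap: 0.699
```

```bash
python3 -c "
from h import *
go((.445,-.05,.2),-6.8)
w=manip.snapshot('wrist'); cv2.imwrite('pics/w17.png',cv2.resize(cv2.cvtColor(w['image'],cv2.COLOR_RGB2BGR),(800,600)))
import pickle; pickle.dump(w,open('w17.pkl','wb'))"
```

```text
tcp [ 0.4051 -0.0147  0.2306] jaw -6.9 q1,q6 [-0.31 -0.19] gap 59.7 t 36.0 F [-0.5  0.6  0.8]
shift [1.22 1.76 1.21] turn [-0.03 -0.01  0.01]
```

View pics/w17.png

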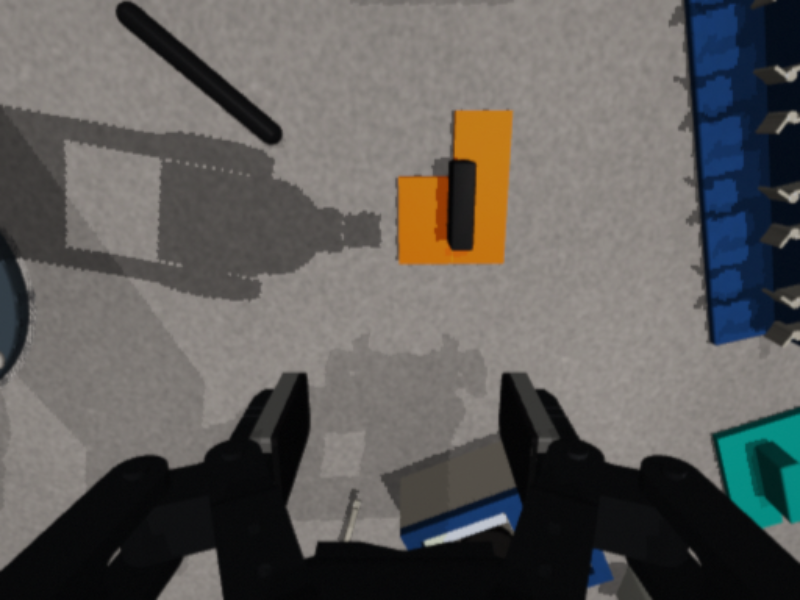

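```bash
python3 -c "
from h import *
import pickle; w=pickle.load(open('w17.pkl','rb')); s=1.5625
f=lambda x,y,z: plane(w,((x+.5)/s-.5,(y+.5)/s-.5),z)[:2]
P=np.array([f(x,y,.008) for x,y in [(504,264),(512,110),(455,110),(398,177),(398,264)]]); print(P.round(4))
L=np.array([[-55,-40],[55,-40],[55,0],[10,40],[-55,40]])/1e3
# rigid fit
mp,ml=P.mean(0),L.mean(0); H=(L-ml).T@(P-mp); U,S,Vt=np.linalg.svd(H); Rm=Vt.T@U.T; t=mp-Rm@ml
print('yaw',np.degrees(np.arctan2(Rm[1,0],Rm[0,0])),np.linalg.det(Rm),'origin',t,'res',((Rm@L.T).T+t-P).round(4))
g=Rm@[-.008,-.004]+t; print('grip',g)
print('bar top', np.mean([f(x,y,.04) for x,y in [(450,160),(475,160),(473,249),(450,249)]],axis=0))
go((g[0],g[1],.1),np.degrees(np.arctan2(Rm[1,0],Rm[0,0]))-90)
"
```

```text
[[ 0.4792 -0.0395]
 [ 0.4912  0.0704]
 [ 0.4518  0.0751]
 [ 0.4067  0.0347]
 [ 0.3987 -0.0298]]
yaw 83.36409513312094 0.9999999999999996 origin [0.44531104 0.02019084] res [[-0.0006  0.0005]
 [ 0.0002 -0.0002]
 [-0.0001 -0.0003]
 [ 0.      0.    ]
 [ 0.0005 -0.    ]]
grip [0.44835976 0.0117822 ]
bar top [0.44787007 0.01324453]
tcp [ 0.4044 -0.0211  0.2305] jaw -7.3 q1,q6 [-0.33 -0.2 ] gap 59.9 t 36.1 F [-0.9 -2.6 -0.3]
shift [ 5.21  1.59 -1.55] turn [-0.12  0.05  0.02]
```

The fit residual is under 1 mm: cover yaw 83.4°, grip point (0.448, 0.012). Approaching it.

Emit:
{"fn": "carry_out", "kwargs": {
  "commands": [
    [[0,1,-1,0,0,0,60],[1,1.6,-1.6,-0.1,0,0,60],[3,1.6,-1.6,-0.1,0,0,60],[5,1.6,-1.6,-0.1,0,0,60],[5.2,1.6,-1.6,-0.1,0,0,60]]
  ]
}}

```text
t: 36.6
tcp_pos: [0.4459, 0.0227, 0.0953]
tool_rot: [-0.524, -0.475, 0.531, -0.466]
force: [-0.8, -0.0, -0.1]
finger_gap: 0.702
```

```bash
python3 -c "
from h import *
go((.4482,.0121,.014),-6.6)
w=manip.snapshot('wrist'); cv2.imwrite('pics/w18.png',cv2.cvtColor(w['image'],cv2.COLOR_RGB2BGR))"
```

```text
tcp [0.4459 0.0227 0.0953] jaw -6.5 q1,q6 [-0.2  -0.09] gap 59.9 t 36.6 F [-0.8 -0.  -0.1]
shift [3.25 0.19 0.41] turn [ 0.03 -0.02  0.18]
```

View pics/w18.png

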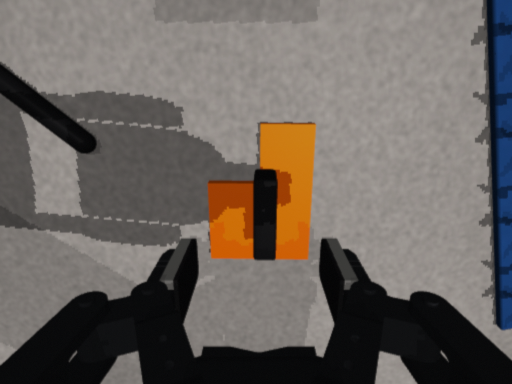

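Emit:
{"fn": "carry_out", "kwargs": {
  "commands": [
    [[0.7,0.2,0.4,0,0,0,60],[1.4,0.2,0.4,0,0,0,60],[1.4,0.2,0.4,0,0,0,60],[1.4,0.2,0.4,0,0,0,60],[1.4,0.2,0.4,0,0,0,60]]
  ]
}}

```text
t: 37.15
tcp_pos: [0.4556, 0.0107, 0.0679]
tool_rot: [0.528, 0.47, -0.527, 0.472]
force: [0.9, 0.1, -0.3]
finger_gap: 0.697
```

```bash
python3 -c "
from h import *
go((.4482,.0121,.014),-6.6)
w=manip.snapshot('wrist'); cv2.imwrite('pics/w19.png',cv2.cvtColor(w['image'],cv2.COLOR_RGB2BGR))"
```

```text
tcp [0.4556 0.0107 0.0679] jaw -6.4 q1,q6 [-0.22 -0.11] gap 59.5 t 37.1 F [ 0.9  0.1 -0.3]
shift [ 2.15 -0.31 -0.02] turn [ 0.03  0.   -0.04]
```

View pics/w19.png

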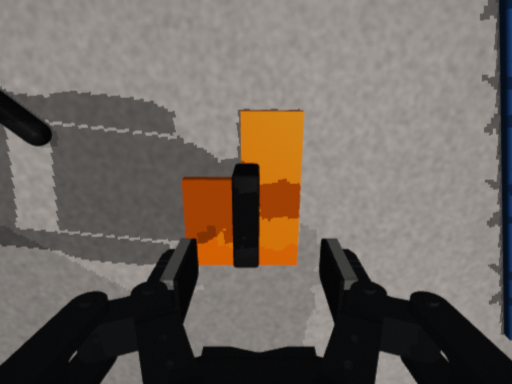

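Emit:
{"fn": "carry_out", "kwargs": {
  "commands": [
    [[0.3,-0.3,0,0,0,0,60],[0.8,-0.3,0,0,0,0,60],[1.3,-0.3,0,0,0,0,60],[1.3,-0.3,0,0,0,0,60],[1.3,-0.3,0,0,0,0,60]]
  ]
}}

```text
t: 37.7
tcp_pos: [0.4475, 0.0117, 0.0341]
tool_rot: [0.528, 0.471, -0.527, 0.471]
force: [-0.4, -1.1, -0.9]
finger_gap: 0.7
```

```bash
python3 -c "
from h import *
go((.4482,.0121,.014),-6.6)"
```

```text
tcp [0.4475 0.0117 0.0341] jaw -6.5 q1,q6 [-0.22 -0.11] gap 59.8 t 37.7 F [-0.4 -1.1 -0.9]
shift [ 0.8   0.03 -0.02] turn [ 0.03  0.   -0.01]
```

Emit:
{"fn": "carry_out", "kwargs": {
  "commands": [
    [[0.3,0,0,0,0,0,60],[0.6,0,0,0,0,0,60],[0.8,0,0,0,0,0,60],[0.8,0,0,0,0,0,60],[0.8,0,0,0,0,0,60]]
  ]
}}

```text
t: 38.2
tcp_pos: [0.4469, 0.0117, 0.0132]
tool_rot: [-0.527, -0.471, 0.528, -0.471]
force: [0.3, 0.6, -0.2]
finger_gap: 0.706
```

Emit:
{"fn": "carry_out", "kwargs": {
  "commands": [
    [[0,0,0,0,0,0,8],[0,0,0,0,0,0,8],[0,0,0,0,0,0,8],[0,0,0,0,0,0,8],[0,0,0,0,0,0,8]]
  ],
  "force": 60
}}

```text
t: 38.7
tcp_pos: [0.4473, 0.0116, 0.0138]
tool_rot: [0.528, 0.471, -0.527, 0.471]
force: [0.7, 0.6, 4.8]
finger_gap: 0.176
```

Emit:
{"fn": "carry_out", "kwargs": {
  "commands": [
    [[-0.2,0,0,0,0,0,8],[-0.8,0,0,0,0,0,8],[-2,0,0,0,0,0,8],[-3.5,0,0,0,0,0,8],[-5,0,0,0,0,0,8]]
  ]
}}

```text
t: 39.2
tcp_pos: [0.4462, 0.0118, 0.1394]
tool_rot: [-0.527, -0.472, 0.528, -0.47]
force: [1.3, -0.6, -0.9]
finger_gap: 0.176
```

```bash
python3 -c "
from h import *
# grip in mixer: mixer origin + R(17.2)*(-8,-4)
m=np.array([.4582,-.26]); a=np.radians(17.2); g=m+np.array([[np.cos(a),-np.sin(a)],[np.sin(a),np.cos(a)]])@[-.008,-.004]; print(g)
go((g[0],g[1],.2),-72.8)
w=manip.snapshot('wrist'); cv2.imwrite('pics/w20.png',cv2.cvtColor(w['image'],cv2.COLOR_RGB2BGR))"
```

```text
[ 0.45174061 -0.26618678]
tcp [0.4462 0.0118 0.1394] jaw -6.5 q1,q6 [-0.22 -0.11] gap 15.1 t 39.2 F [ 1.3 -0.6 -0.9]
shift [-2.43  1.47 11.02] turn [1.327e+01 1.000e-02 2.000e-02]
```

View pics/w20.png

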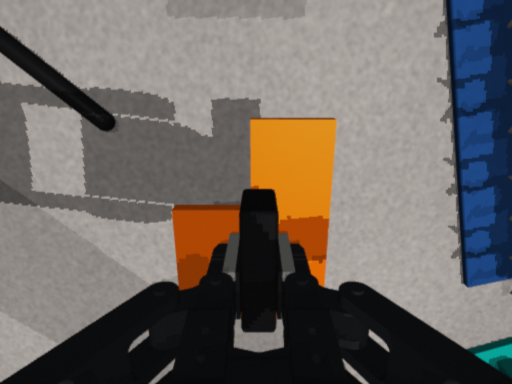

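The cover is held flat. Lifting it and turning towards the mixer.

Emit:
{"fn": "carry_out", "kwargs": {
  "commands": [
    [[-1,0,0.5,0.5,0,0,8],[-2,0.2,1.5,1.8,0,0,8],[-2.4,0.4,3,3.4,0,0,8],[-2.4,0.6,4.5,5,0,0,8],[-2.4,0.8,6,6.6,0,0,8]]
  ]
}}

```text
t: 39.75
tcp_pos: [0.4498, -0.1408, 0.1989]
tool_rot: [0.64, 0.3, -0.64, 0.3]
force: [0.7, 0.9, -1.4]
finger_gap: 0.177
```

```bash
python3 -c "
from h import *
go((.4517,-.2662,.2),-72.8)"
```

```text
tcp [ 0.4498 -0.1408  0.1989] jaw -39.8 q1,q6 [-0.54  0.15] gap 15.2 t 39.8 F [ 0.7  0.9 -1.4]
shift [-0.04  3.27  3.81] turn [ 6.61 -0.   -0.01]
```

Emit:
{"fn": "carry_out", "kwargs": {
  "commands": [
    [[0,0.7,0.8,1.4,0,0,8],[0,1.5,1.7,2.9,0,0,8],[0,2.4,2.7,4.4,0,0,8],[0,3.2,3.8,5.9,0,0,8],[0,3.2,3.8,6.6,0,0,8]]
  ]
}}

```text
t: 40.25
tcp_pos: [0.4519, -0.2685, 0.1984]
tool_rot: [0.7, 0.104, -0.699, 0.106]
force: [-0.0, -0.2, -1.2]
finger_gap: 0.174
```

Emit:
{"fn": "carry_out", "kwargs": {
  "commands": [
    [[0,0,0,0,0,0,8],[0,0,0,0,0,0,8],[0,0,0,0,0,0,8],[0,0,0,0,0,0,8],[0,0,0,0,0,0,8]]
  ]
}}

```text
t: 40.75
tcp_pos: [0.4516, -0.2633, 0.1985]
tool_rot: [-0.699, -0.108, 0.699, -0.108]
force: [0.1, -0.1, -0.6]
finger_gap: 0.173
```

```bash
python3 -c "
from h import *
go((.4517,-.2662,.1),-72.8)
w=manip.snapshot('wrist'); cv2.imwrite('pics/w21.png',cv2.resize(cv2.cvtColor(w['image'],cv2.COLOR_RGB2BGR),(800,600)))
b=manip.snapshot('side'); crop(b,290,170,110,150,4,'pics/s21.png')
import pickle; pickle.dump((w,manip.sense()),open('w21.pkl','wb'))"
```

```text
tcp [ 0.4516 -0.2633  0.1985] jaw -72.4 q1,q6 [-0.74  0.52] gap 14.8 t 40.8 F [ 0.1 -0.1 -0.6]
shift [3.94 0.11 0.03] turn [0.08 0.   0.  ]
```

View pics/w21.png

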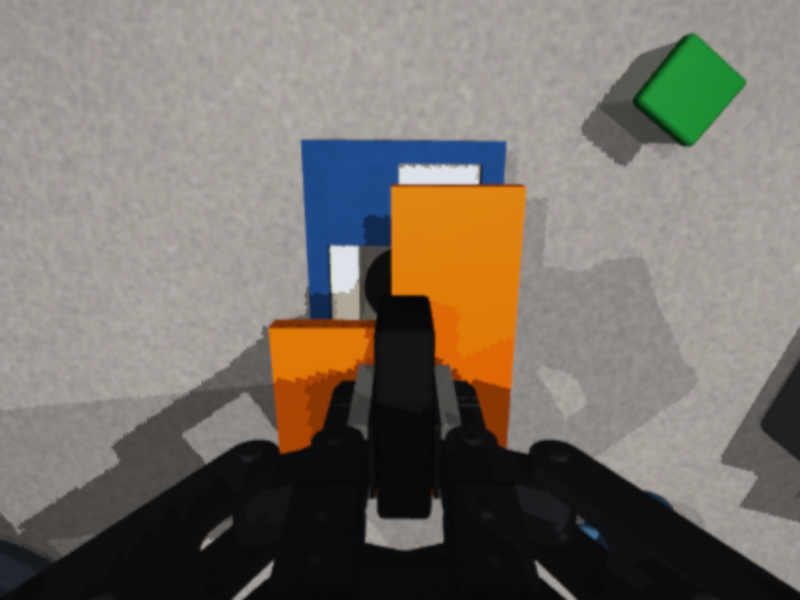

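View pics/s21.png

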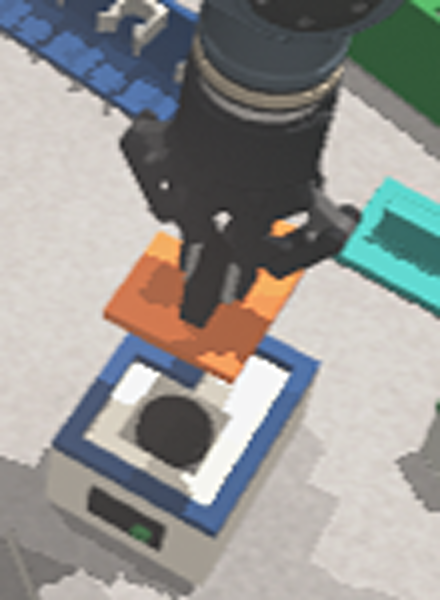

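```bash
python3 -c "
from h import *
import pickle; w,st=pickle.load(open('w21.pkl','rb')); s=1.5625
f=lambda x,y,z: plane(w,((x+.5)/s-.5,(y+.5)/s-.5),z)[:2]
P=np.array([f(x,y,.1927) for x,y in [(391,186),(525,186),(270,327)]]); L=np.array([[55,0],[55,-40],[10,40]])/1e3
def fit(L,P):
    mp,ml=P.mean(0),L.mean(0); H=(L-ml).T@(P-mp); U,S,Vt=np.linalg.svd(H); Rm=Vt.T@U.T; t=mp-Rm@ml
    return t,np.degrees(np.arctan2(Rm[1,0],Rm[0,0])),((Rm@L.T).T+t-P)
t,y,r=fit(L,P); print('cover',t,y,r.round(4).tolist())
M=np.array([f(302,140,.068),f(506,142,.068)]); tm,ym,rm=fit(np.array([[69.5,54.5],[69.5,-54.5]])/1e3,M); print('mixer',tm,ym,rm.round(4).tolist())
a=np.radians(y); g=t+np.array([[np.cos(a),-np.sin(a)],[np.sin(a),np.cos(a)]])@[-.008,-.004]; print('grip pt',g,'tcp',st['tcp_pos'])
"
```

```text
cover [ 0.45929122 -0.25759338] 17.77882790947625 [[-0.0, -0.0], [0.0001, -0.0001], [-0.0001, 0.0001]]
mixer [ 0.457387   -0.26152114] 17.10536130814223 [[-0.0001, 0.0003], [0.0001, -0.0003]]
grip pt [ 0.45289465 -0.26384509] tcp [ 0.45160794 -0.26347785  0.19853838]
```

```bash
python3 -c "
from h import *
go((.4501,-.2666,.09),-73)"
```

```text
tcp [ 0.4516 -0.2635  0.1985] jaw -72.4 q1,q6 [-0.74  0.52] gap 14.9 t 40.9 F [ 0.6 -0.4 -0.1]
shift [4.34 0.1  0.1 ] turn [ 0.12 -0.   -0.  ]
```

Emit:
{"fn": "carry_out", "kwargs": {
  "commands": [
    [[1.3,0.1,0.1,0.1,0,0,8],[2.6,0.1,0.1,0.1,0,0,8],[3.8,0.1,0.1,0.1,0,0,8],[4.3,0.1,0.1,0.1,0,0,8],[4.3,0.1,0.1,0.1,0,0,8]]
  ]
}}

```text
t: 41.35
tcp_pos: [0.4491, -0.2662, 0.0895]
tool_rot: [-0.698, -0.106, 0.7, -0.104]
force: [1.1, 0.5, -0.7]
finger_gap: 0.177
```

Emit:
{"fn": "carry_out", "kwargs": {
  "commands": [
    [[0,0,0,0,0,0,8],[0,0,0,0,0,0,8],[0,0,0,0,0,0,8],[0,0,0,0,0,0,8],[0,0,0,0,0,0,8]]
  ]
}}

```text
t: 41.85
tcp_pos: [0.4502, -0.2672, 0.0916]
tool_rot: [0.7, 0.104, -0.699, 0.105]
force: [-0.1, -0.2, -0.2]
finger_gap: 0.173
```

```bash
python3 -c "
from h import *
go((.4501,-.2666,.0765),-73)
w=manip.snapshot('wrist'); cv2.imwrite('pics/w22.png',cv2.resize(cv2.cvtColor(w['image'],cv2.COLOR_RGB2BGR),(800,600)))
b=manip.snapshot('side'); crop(b,290,190,110,130,4,'pics/s22.png')
import pickle; pickle.dump((w,manip.sense()),open('w22.pkl','wb'))"
```

```text
tcp [ 0.4502 -0.2672  0.0916] jaw -73.0 q1,q6 [-0.75  0.52] gap 14.8 t 41.9 F [-0.1 -0.2 -0.2]
shift [ 0.6  -0.02 -0.  ] turn [ 0.01 -0.01 -0.01]
```

View pics/w22.png

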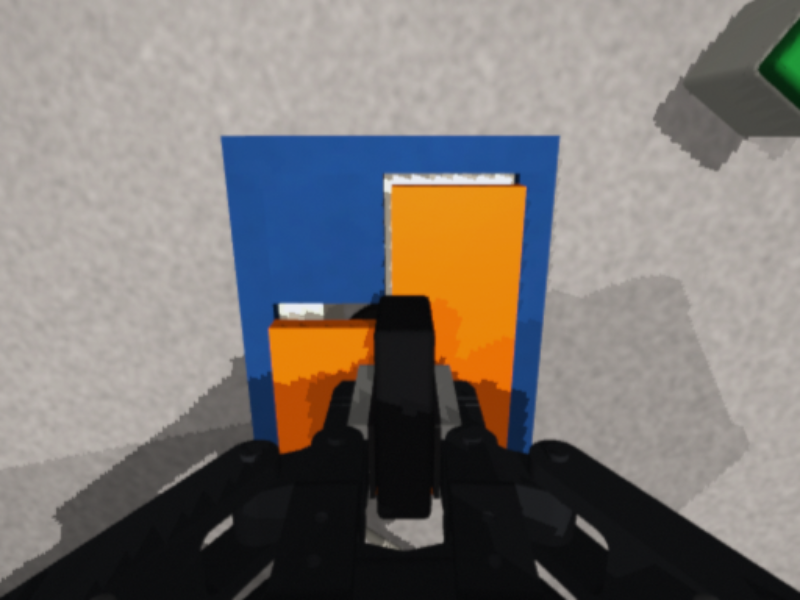

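View pics/s22.png

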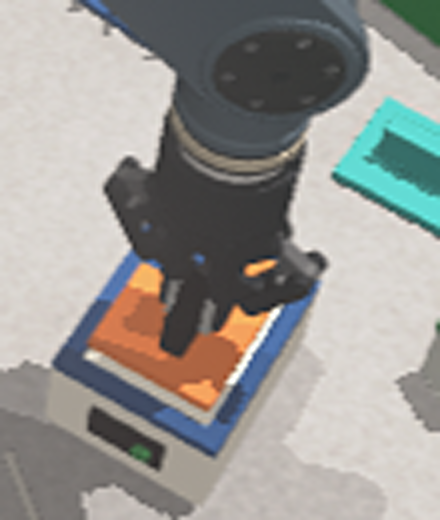

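```bash
python3 -c "
from h import *
import pickle; w,st=pickle.load(open('w22.pkl','rb')); s=1.5625
f=lambda x,y,z: plane(w,((x+.5)/s-.5,(y+.5)/s-.5),z)[:2]
def fit(L,P):
    L=np.array(L)/1e3;P=np.array(P);mp,ml=P.mean(0),L.mean(0); H=(L-ml).T@(P-mp); U,S,Vt=np.linalg.svd(H); Rm=Vt.T@U.T; t=mp-Rm@ml
    return t,np.degrees(np.arctan2(Rm[1,0],Rm[0,0])),((Rm@L.T).T+t-P)
t,y,r=fit([[55,0],[55,-40],[10,40]],[f(391,186,.0858),f(525,186,.0858),f(270,326,.0858)]);print(t,y,r.round(4).tolist())
tm,ym,rm=fit([[69.5,54.5],[69.5,-54.5]],[f(222,136,.068),f(560,136,.068)]);print(tm,ym,rm.round(4).tolist())
# recess upper edges at rim z=.068: far edge x=57.5 (row 173), right y=-42.5 col 520, notch edge y=2.5 col 385
for p in [(385,174),(520,174)]: print('rec',f(*p,.068))
q=f(385,174,.068)
a=np.radians(ym);Rt=np.array([[np.cos(a),np.sin(a)],[-np.sin(a),np.cos(a)]]);d=Rt@(t-tm);print('cover in mixer frame',d.round(4)); 
for p in [(385,174),(520,174)]: print('rec in mixer',(Rt@(f(*p,.068)-tm)).round(4))
d=tm-t;go((st['tcp_pos'][0]+d[0],st['tcp_pos'][1]+d[1],.0765),-73)
"
```

```text
[ 0.45799649 -0.2615111 ] 17.029882826318396 [[0.0001, -0.0], [0.0001, -0.0002], [-0.0003, 0.0002]]
[ 0.45746495 -0.26134695] 17.06931280768846 [[0.0, -0.0001], [-0.0, 0.0001]]
rec [ 0.51185427 -0.24244521]
rec [ 0.52495127 -0.28511426]
cover in mixer frame [ 0.0005 -0.0003]
rec in mixer [0.0575 0.0021]
rec in mixer [ 0.0575 -0.0425]
tcp [ 0.45   -0.2671  0.0913] jaw -73.0 q1,q6 [-0.75  0.52] gap 14.6 t 42.0 F [ 0.  -0.1 -0.6]
shift [ 0.59 -0.01  0.02] turn [ 0.01 -0.   -0.01]
```

The cover is aligned over the recess to 0.5 mm and 0.1°. Lowering it.

Emit:
{"fn": "carry_out", "kwargs": {
  "commands": [
    [[0.15,0,0,0,0,0,8],[0.3,0,0,0,0,0,8],[0.45,0,0,0,0,0,8],[0.55,0,0,0,0,0,8],[0.6,0,0,0,0,0,8]]
  ]
}}

```text
t: 42.45
tcp_pos: [0.4497, -0.2668, 0.0754]
tool_rot: [-0.699, -0.105, 0.7, -0.105]
force: [0.0, -0.3, -0.9]
finger_gap: 0.175
```

Emit:
{"fn": "carry_out", "kwargs": {
  "commands": [
    [[0.05,0,0,0,0,0,8],[0.09,0,0,0,0,0,8],[0.09,0,0,0,0,0,8],[0.09,0,0,0,0,0,8],[0.09,0,0,0,0,0,8]]
  ]
}}

```text
t: 42.95
tcp_pos: [0.45, -0.2671, 0.0738]
tool_rot: [0.699, 0.105, -0.699, 0.105]
force: [0.4, 0.9, 0.1]
finger_gap: 0.176
```

Emit:
{"fn": "carry_out", "kwargs": {
  "commands": [
    [[0.03,0,0,0,0,0,8],[0.03,0,0,0,0,0,20],[0.03,0,0,0,0,0,30],[0.03,0,0,0,0,0,40],[0.03,0,0,0,0,0,45]]
  ]
}}

```text
t: 43.45
tcp_pos: [0.4499, -0.267, 0.0728]
tool_rot: [-0.699, -0.105, 0.699, -0.105]
force: [0.5, 0.1, 0.1]
finger_gap: 0.525
```

Emit:
{"fn": "carry_out", "kwargs": {
  "commands": [
    [[-0.3,0,0,0,0,0,50],[-1,0,0,0,0,0,50],[-2.5,0,0,0,0,0,50],[-4,0,0,0,0,0,50],[-5.5,0,0,0,0,0,50]]
  ]
}}

```text
t: 43.95
tcp_pos: [0.4496, -0.2667, 0.2121]
tool_rot: [-0.699, -0.105, 0.699, -0.105]
force: [0.1, -0.2, 0.3]
finger_gap: 0.587
```

Emit:
{"fn": "carry_out", "kwargs": {
  "commands": [
    [[0,0,1,0,0,0,50],[0,0,2,0,0,0,50],[0,0,3,0,0,0,50],[0,0,3,0,0,0,50],[0,0,3,0,0,0,50]]
  ]
}}

```text
t: 44.45
tcp_pos: [0.3782, -0.2892, 0.2109]
tool_rot: [0.7, 0.104, -0.699, 0.104]
force: [-0.1, 0.2, 0.2]
finger_gap: 0.588
```

```bash
python3 -c "
from h import *
go((.4501,-.2666,.0765),-73)
w=manip.snapshot('wrist'); cv2.imwrite('pics/w23.png',cv2.resize(cv2.cvtColor(w['image'],cv2.COLOR_RGB2BGR),(800,600)))
b=manip.snapshot('side'); cv2.imwrite('pics/s23.png',cv2.resize(cv2.cvtColor(b['image'],cv2.COLOR_RGB2BGR),(800,600)))
import pickle; pickle.dump((w,manip.sense()),open('w23.pkl','wb'))"
```

```text
tcp [ 0.3782 -0.2892  0.2109] jaw -73.0 q1,q6 [-0.89  0.39] gap 50.2 t 44.5 F [-0.1  0.2  0.2]
shift [ 5.38 -0.03 -3.01] turn [-0.01 -0.01 -0.01]
```

View pics/w23.png

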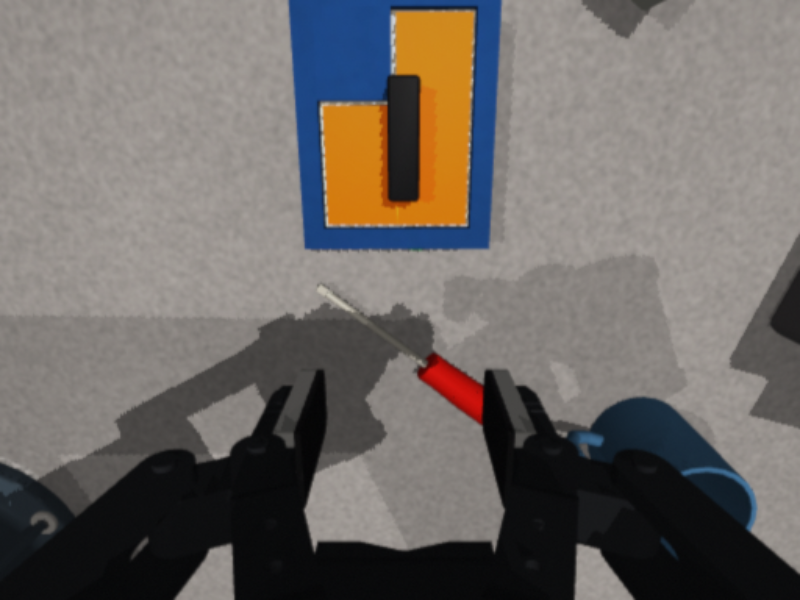

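View pics/s23.png

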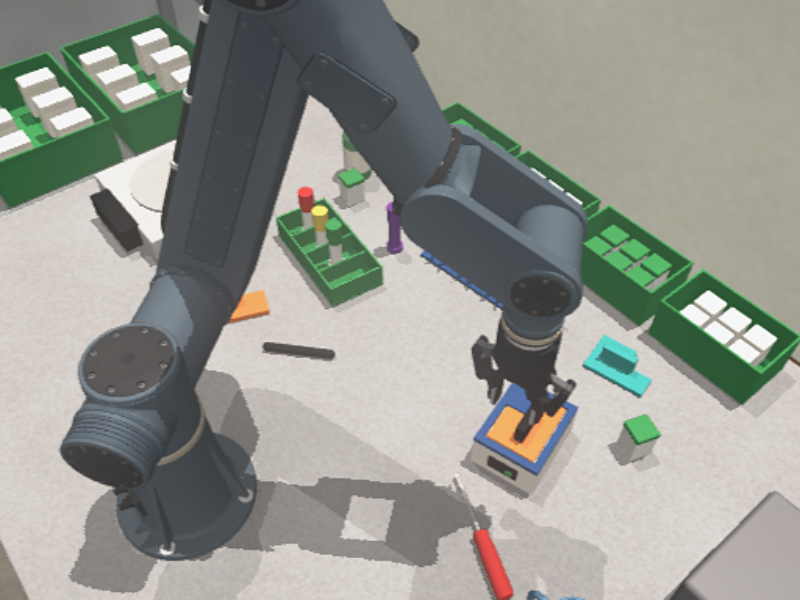

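The cover lies flush in the recess, with an even thin gap along the visible edges (320–476, 10–228). The tubes stand in the bin at (305,205), (320,222) and (335,240) in the side view, and the gripper is clear. Handing in.

```bash
python3 -c "
from station import manip
print(manip.sign_off(), manip.sense()['t'])"
```

```text
the job is handed in; nothing more can be done
the job is handed in; nothing more can be done
```

The job is handed in at about 45 s of the 210 s allowed; sign-off gives no verdict. Blue was absent. Red, yellow and green were pulled from their clips, pressed on the pad for over 2 s each and stood in three cells of the green bin. The small orange cover was then turned and laid in the mixer recess.

- **Presses:** the wrist force held at about 24–28 N, against 12 N for a fully depressed pad, with each foot seen centred on it.
- **Tubes:** all three were upright in the bin in the last side picture.
- **Cover:** it was about 0.5 mm and 0.1° off the mixer just before lowering. Its underside was at about 60 mm on release, and the last wrist picture shows it flush with an even gap.
- **Forces that ran high:** yellow hit the bin floor too fast, with a 107 N wrist reading (limit 120 N), before I eased off and released it. The start of yellow's press briefly read 56 N, and those of red and green 41 N and 44 N.
- **Disagreement:** the scene and side cameras differed by about 5 mm on the mixer's position. The wrist camera agreed with their average, so I used that.

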